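# Make the insect-mounting station ready

### The arm

A 6-joint arm with a two-finger parallel gripper is mounted at the origin on the work surface. World frame = base frame: x ahead of the robot, y to its left, z up, the work surface at z = 0. Lengths are in m, angles in degrees, forces in N, time in s.
With the tool pointing down it reaches from about 0.425 to 0.95 m from the base axis. Payload 14.7 kg.
Tool frame: the origin (TCP) lies on the mounting face of the last link; the fingertips stand 173 mm ahead of it and the grasp point (between the pads) lies 155 mm ahead of it (arm.tcp_to_grasp is the distance from the TCP to the grasp point, in m); z points along the fingers, y is the direction in which the jaws open and shut (so a half turn about z gives the same grasp; the last joint's range is limited). The gripper opens to 85 mm and grips with 20 to 120 N. Pads are 22 mm wide; open, the fingers measure 114 mm over their backs; the gripper's body (76 mm by 85 mm) begins 54 mm behind the grasp point. The pads swing forward as they close: fully open they stand 13 mm farther back than shut.
Start: joints at [67.116, 27.513, 91.461, -0, 61.026, -2.67], TCP at [0.225, 0.61, 0.405] pointing down, gripper open.
Joint ranges: [-157.49, 157.49], [-46.99, 117.5], [13.45, 153.17], [-89.5, 269.5], [5.16, 153.95], [-167.48, 167.48]. Speed limits (degrees/s): [108.29, 108.29, 136.94, 172.46, 172.46, 172.46].

### API

Orientations are given as [roll, pitch, yaw] about the fixed x, y, z axes, in that order (R = Rz(yaw) Ry(pitch) Rx(roll)).
In Python, from rig import sensors, optics, arm gives the robot as it stands.
- The arm moves only by the tool send_rows, never from a script. Its argument "targets" is a list of rows, each a list of 3 entries, a list of its own where there are three numbers: the turn, a rotation vector about the world's x, y, z in units of 6 degrees (1.0 is 6 degrees), then the shift along the world's x, y, z in units of 30 mm (1.0 is 30 mm), then the closure in counts, from 0 (fully open) to 255 (shut). A call has 1 to 12 rows; each row shifts and turns the commanded pose from where the row before left it; what a row does not reach is not made up. A row lasts 1/10 s, in which the tool goes at most 50 mm and 8.59 degrees, less where a joint would pass 70% of its speed; a pose out of reach is approached as far as the arm can. A call is refused whole if a number of a shift passes 1 or a number of a turn 1, either way. A call with a gripper value outside its range is refused whole. The fingers move at their own pace and stop on an object; the grip force is fixed at half the most. Time passes only in rows, so rows that do not move let the fingers close. It gives the time, the measured TCP pose, the force and the opening at its end, in the units of the state.
- sensors.sense(): the state, without advancing time (a new reading comes with each control period).
- optics.grab_frame(name): name is "scene" or "top" or "wrist"; returns (picture, depth): 400x640x3 uint8, blue, green, red; 400x640 float32, m along the optical axis (not along the pixel's ray), 0 where there is no reading.
- optics.get_calibration(name): a dict with "fx", "fy", "cx", "cy" (pixels), "k1" (the pictures are not rectified: a ray, as slopes to the right and down, at radius r is drawn at 1 + k1 r^2 times it, then the intrinsics apply), "R" (3x3) and "t" (3): a world point X has camera coordinates R X + t. Camera axes: x right, y down, z forward; pixel columns grow to the right and rows downward; lengths in m; the calibration is good to about 2 mm. A picture is of the moment at which its call begins: read the wrist's pose just before it. get_calibration takes no time and is no camera call; for the wrist camera it gives the pose at the moment of the call.
- arm.sign_off(): hands the job in, once; it reports no verdict.
The state is a dict: "time_s": time; "qpos": joint angles; "joint_vel": joint speeds; "joint_torque": joint torques, N m; "tcp_pos": TCP position; "ee_rot": TCP orientation; "wrist_force": force on the tool from outside, world axes, zero at the start; "wrist_torque": the same for the moment, N m; "grip_width": finger opening in m.
Only numpy, scipy, OpenCV 4.12 (cv2) and the standard library are available. Lean on these libraries where they do the work, as an engineer would, in place of code of your own. Each camera call takes 0.05 s, during which the arm holds its last target. There are 200 camera calls.

### The job

Get the mounting station ready for a run: draw the magazine's rail fully open, load the strip of pins into the channel by pushing back the sprung follower so that it lies flat behind the end lip, and then slide the rail fully shut over it. Stack every pinned-corner walnut tray there is on the feeder base, each with its four pins fully down in the sockets below, and put the glazed cover on top of them the same way. Leave the plain walnut box and everything else on the desk where it is.

Things in the scene. Friction and masses are not known exactly. Their poses are not given: they have to be found in the camera images.
- feeder: fixed steel feeder base: foot 140 x 80 mm, on it a 120 x 64 mm block with its top 30 mm above the desk. Origin: centre of underside; x along the long side. Four 12 mm square sockets, 14 mm deep, in the top at x = +-50, y = +-22 mm. A tray or cover seated on it has its origin 20 mm above this one, plus 26 mm per tray beneath. Position and yaw vary
- tray1: loose open walnut tray with cork floor, one of 2 to 4 alike (None if absent), 120 x 64 x 26 mm, 160 g. Stands on four brass pins, 8 mm dia, round-tipped, 10 mm long, at x = +-50, y = +-22 mm; above each a 12 mm square socket in the rim for the next tray's pin. Origin: centre, at pin-tip level (underside at 10, rim at 36 mm); x along the 120 mm side. Grip across the 64 mm. Either way round fits
- tray2: loose open walnut tray with cork floor, one of 2 to 4 alike (None if absent), 120 x 64 x 26 mm, 160 g. Stands on four brass pins, 8 mm dia, round-tipped, 10 mm long, at x = +-50, y = +-22 mm; above each a 12 mm square socket in the rim for the next tray's pin. Origin: centre, at pin-tip level (underside at 10, rim at 36 mm); x along the 120 mm side. Grip across the 64 mm. Either way round fits
- tray3: loose open walnut tray with cork floor, one of 2 to 4 alike (None if absent), 120 x 64 x 26 mm, 160 g. Stands on four brass pins, 8 mm dia, round-tipped, 10 mm long, at x = +-50, y = +-22 mm; above each a 12 mm square socket in the rim for the next tray's pin. Origin: centre, at pin-tip level (underside at 10, rim at 36 mm); x along the 120 mm side. Grip across the 64 mm. Either way round fits
- tray4: loose open walnut tray with cork floor, one of 2 to 4 alike (None if absent), 120 x 64 x 26 mm, 160 g. Stands on four brass pins, 8 mm dia, round-tipped, 10 mm long, at x = +-50, y = +-22 mm; above each a 12 mm square socket in the rim for the next tray's pin. Origin: centre, at pin-tip level (underside at 10, rim at 36 mm); x along the 120 mm side. Grip across the 64 mm. Either way round fits
- cover: loose cover for the top of the stack: walnut board 120 x 64 x 8 mm with two glass panes, a pale bar handle and four corner pins like the trays', no sockets, 150 g. Origin: centre, at pin-tip level; board at 10 to 18 mm, handle 60 (along x) x 12 mm (y), from 18 to 42 mm high; x along the 120 mm side. Either way round fits
- strip: loose strip of insect pins, 70 g: grey foot 28 (x) x 90 (y) x 8 mm with an upright paper web on it, 10 mm thick (x), 78 mm long, from 8 to 36 mm high, pin heads to 41 mm. Stands on its foot; grip across the web. Origin: centre of underside; y along it. Both ends alike
- magazine: fixed pin magazine, plate 132 x 170 mm, with an open-topped channel along its y. Origin: on the desk under the channel's axis. Channel floor 8 mm above the desk, 32 mm wide, side walls to 16 mm. End lip at the -y end: inner face y = -50 mm, top 14 mm above the desk. Sprung follower at the +y end. A loaded strip has its origin at x 0, y -5, z 8 mm here. Position and yaw vary
- follower (a joint): sprung brass block in the channel, 9 to 30 mm above the desk, sliding along the magazine's y. 0 = at rest, face at y = +22 mm (72 mm from the lip: the 90 mm strip must push it back, held above the lip, and then drop behind it); grows to 0.036 m towards +y. 1.5 N at rest plus 100 N/m. About 0.018 with a strip loaded
- rail (a joint): flat brass rail on the -x side of the channel, 48 x 70 mm, 18 to 24 mm above the desk, with a knob; slides along the magazine's x. 0 = shut (edge over the strip's foot, 9 mm from the channel's axis); grows as it is drawn towards -x, to 0.045 m = fully open. Starts shut or nearly so, which blocks the channel; stays where it is left (friction 1.5 N)
- rail_knob (a point): centre of the top of the rail's round wooden knob, 20 mm diameter, 26 mm tall; its top is 50 mm above the desk and its foot stands on the rail
- walnut_box: bystander: plain walnut box with cork floor, 90 x 70 x 26 mm, without pins or sockets; origin centre of underside
- vial: bystander: standing frosted glass vial with a cork, 20 mm diameter, 47 mm tall; origin centre of underside
- dish: bystander: jade-green fluted ceramic dish, 74 mm across, 20 mm tall; origin centre of underside
- probe: bystander: steel dissecting probe lying on the desk, 150 mm long, along its y; origin at its middle, on the desk
- loupe: bystander: black loupe 42 mm across, 26 mm tall; origin centre of underside
Not all that is in view belongs to the job. Leave any purple look-alike of the cover alone.

How it is judged:
By the outcome, as a careful person would: the job done as asked, in the order asked, and still so for the second after the job is handed in, with the robot touching nothing.
Of tray1, tray2, tray3, tray4 only 2 to 4 are there at a start; the rules pass over those that are not, and their reading is None.
At some moment in a run one of tray1, tray2, tray3, tray4, cover, strip may be knocked a few centimetres aside while the robot is not near it.
Once in a run the grip may slacken for a moment while it holds something.
It also fails if it takes over 210 s, if anything falls off the work surface, if the arm or the gripper's body presses on something with over 40 N, if the wrist force passes 120 N, or if a joint passes its speed limit or range.

## Working session

There is one attempt and no reset: what is moved stays moved. The work goes in short steps, Python scripts to look and compute and a tool call to move; the robot and the scene stay as the last step left them, time stands still between calls to the robot, and variables do not carry over. Pictures are saved under pics/ and viewed, about 12 in all and at most 16, crops included, and the job is handed in when it is done.

Besides the shell and the picture viewer there is one more tool, called after ">>>" as name([rows], argument=value, ...), one row to a line, values as JSON. send_rows: Moves the arm, as the interface text tells. Its arguments: {"type":"object","properties":{"targets":{"type":"array"}},"required":["targets"]}

```bash
ls; mkdir -p pics; cat > h.py <<'E'
import numpy as np, cv2
from rig import sensors, optics, arm
def snap(n,f):
    c=optics.get_calibration(n); p,d=optics.grab_frame(n)
    cv2.imwrite(f'pics/{f}.png',p); np.savez(f'pics/{f}.npz',p=p,d=d,**{k:np.array(v) for k,v in c.items()})
    return p,d,c
def load(f):
    z=np.load(f'pics/{f}.npz'); return z['p'],z['d'],{k:z[k] for k in('fx','fy','cx','cy','k1','R','t')}
def ray(c,uv):
    uv=np.atleast_2d(np.array(uv,float))
    q=np.c_[(uv[:,0]-c['cx'])/c['fx'],(uv[:,1]-c['cy'])/c['fy']]; s=q.copy()
    for _ in range(8): s=q/(1+c['k1']*(s**2).sum(1,keepdims=True))
    return np.c_[s,np.ones(len(s))]
def at_z(c,uv,z):   # world pts at height z
    r=ray(c,uv)@c['R']; o=-c['R'].T@c['t']; z=np.asarray(z)
    return o+r*((z-o[2])/r[:,2])[:,None]
def by_d(c,uv,d):
    r=ray(c,uv); return (r*np.array([d[int(round(v)),int(round(u))] for u,v in np.atleast_2d(uv)])[:,None]-c['t'])@c['R']
def proj(c,X):
    x=np.atleast_2d(X)@c['R'].T+c['t']; s=x[:,:2]/x[:,2:]; s=s*(1+c['k1']*(s**2).sum(1,keepdims=True))
    return np.c_[s[:,0]*c['fx']+c['cx'],s[:,1]*c['fy']+c['cy']]
E
python3 - <<'E'
from h import *
for n in('top','scene'):
    p,d,c=snap(n,n+'0'); print(n,c)
print(sensors.sense())
E
```

```text
pics
top {'fx': 407.86389371622374, 'fy': 407.86389371622374, 'cx': 319.7855844468728, 'cy': 204.31954250086778, 'k1': 0.018326414731130412, 'R': array([[ 0.02906521, -0.9995377 , -0.0089218 ],
       [-0.99155254, -0.02770199, -0.12671287],
       [ 0.12640714,  0.01252937, -0.99189931]]), 't': array([-0.00479261,  0.53976152,  1.03529391])}
scene {'fx': 429.98457180199733, 'fy': 429.98457180199733, 'cx': 316.1181820152044, 'cy': 196.3271955454229, 'k1': -0.09666305572459186, 'R': array([[ 0.63939529,  0.76885575, -0.00587281],
       [ 0.45857997, -0.3874726 , -0.79973083],
       [-0.6171532 ,  0.50865097, -0.60033   ]]), 't': array([-0.34743101, -0.20024063,  1.54191897])}
{'time_s': 0.1, 'qpos': array([ 6.71171575e+01,  2.75485470e+01,  9.14888136e+01, -9.91069663e-04,
        6.10253252e+01, -2.66965428e+00]), 'joint_vel': array([ 0.0696945 , -0.05735792, -0.05909504, -0.07606394,  0.07421072,
        0.16244927]), 'joint_torque': array([-7.40398664e-04, -9.52260661e+01, -4.31040251e+01, -1.65995721e-05,
        5.33983461e-03,  5.20641015e-05]), 'tcp_pos': array([0.22450039, 0.60982592, 0.40411921]), 'ee_rot': array([-1.79937342e+02, -2.05418519e-03,  1.59787291e+02]), 'wrist_force': array([0.39352507, 0.46509614, 0.1507693 ]), 'wrist_torque': array([0.00592644, 0.02171362, 0.01991541]), 'grip_width': 0.08499312839569742}
```

```bash
python3 - <<'E'
from h import *
p,d,c=load('top0'); cv2.imwrite('pics/v1.png',cv2.resize(p,(800,500),interpolation=cv2.INTER_CUBIC))
E
```

```text
(no output)
```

View pics/v1.png

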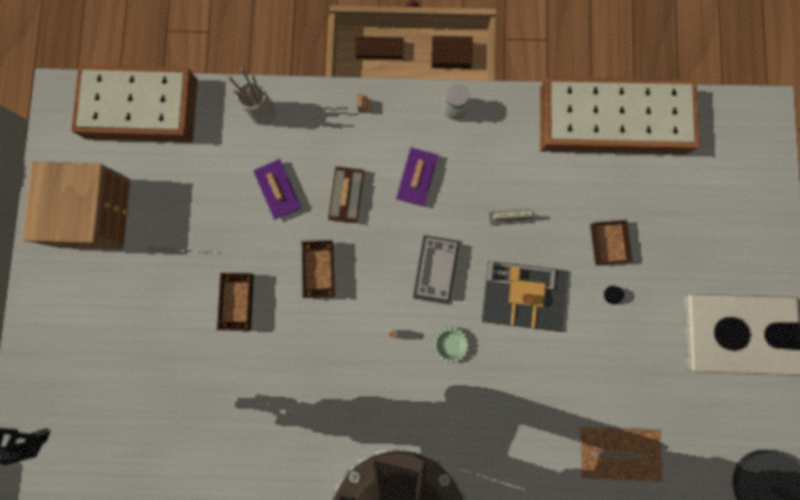

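View pics/scene0.png

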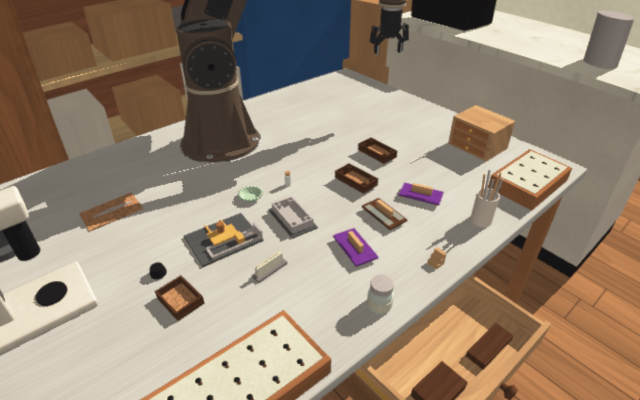

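```bash
python3 - <<'E'
from h import *
p,d,c=load('top0'); s=.8
for n,u,v,z in [('trayA',235,300,.036),('trayB',318,268,.036),('box',611,242,.026),('cover',346,194,.04),('feeder',438,269,.03),('mag',525,295,.02),('strip',512,215,.04),('vial',400,334,.04),('dish',453,345,.02),('loupe',614,295,.026),('purple',418,177,.02),('dr1',380,47,.0),('probe',190,250,0)]:
    print(n,at_z(c,[(u*s,v*s)],z)[0].round(3), by_d(c,[(u*s,v*s)],d)[0].round(3))
w=optics.get_calibration('wrist'); q=sensors.sense(); print(w['fx'],w['k1'],(-w['R'].T@w['t']).round(3),w['R'].round(3)); print(arm.tcp_to_grasp,[a for a in dir(arm) if a[0]!='_'])
a=cv2.resize(p[165:285,300:470],None,fx=4.7,fy=4.7,interpolation=cv2.INTER_CUBIC); cv2.imwrite('pics/v3.png',a)
E
```

```text
trayA [0.437 0.349 0.036] [0.437 0.355 0.019]
trayB [0.508 0.181 0.036] [0.51  0.183 0.019]
box [ 0.582 -0.433  0.026] [ 0.584 -0.44   0.009]
cover [0.667 0.128 0.04 ] [0.667 0.128 0.041]
feeder [ 0.514 -0.07   0.03 ] [ 0.515 -0.071  0.018]
mag [ 0.465 -0.254  0.02 ] [ 0.463 -0.247  0.05 ]
strip [ 0.631 -0.223  0.04 ] [ 0.631 -0.223  0.038]
vial [0.377 0.005 0.04 ] [0.376 0.006 0.006]
dish [ 0.357 -0.105  0.02 ] [ 0.356 -0.107  0.004]
loupe [ 0.47  -0.437  0.026] [ 0.47  -0.435  0.03 ]
purple [ 0.714 -0.024  0.02 ] [ 0.708 -0.023  0.039]
dr1 [1.021 0.07  0.   ] [ 1.075  0.076 -0.096]
probe [0.543 0.466 0.   ] [ 0.543  0.467 -0.001]
317.0053274701321 -0.006602490388296726 [0.163 0.633 0.374] [[ 0.347  0.938 -0.001]
 [ 0.905 -0.335  0.262]
 [ 0.246 -0.092 -0.965]]
0.1547 ['IKError', 'sign_off', 'tcp_to_grasp']
```

View pics/v3.png

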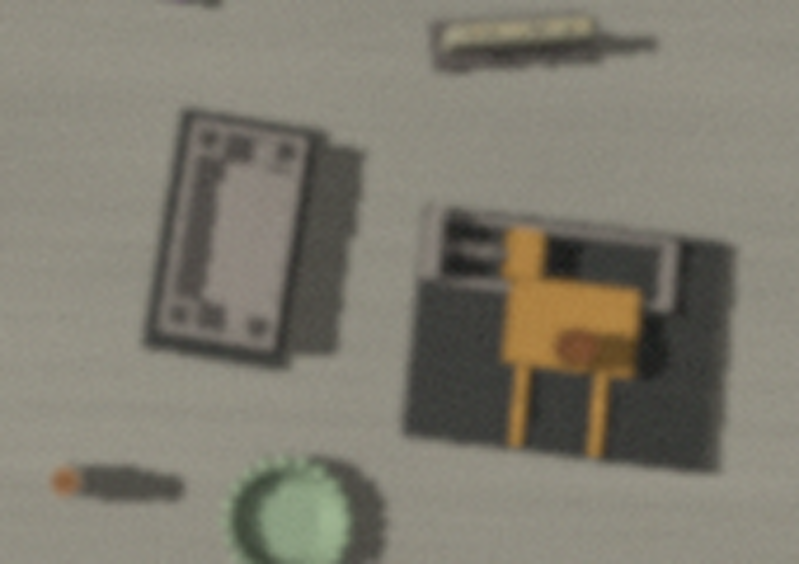

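>>> send_rows([
  [[0, 0, -0.5], [0.8, -1, 0], 0],
  [[0, 0, -0.5], [0.8, -1, 0], 0],
  [[0, 0, -0.5], [0.8, -1, 0], 0],
  [[0, 0, -0.5], [0.8, -1, 0], 0],
  [[0, 0, -0.5], [0.8, -1, 0], 0],
  [[0, 0, -0.5], [0.8, -1, 0], 0],
  [[0, 0, -0.5], [0.8, -1, 0], 0],
  [[0, 0, -0.5], [0.8, -1, 0], 0],
  [[0, 0, -0.5], [0.8, -1, 0], 0],
  [[0, 0, -0.5], [0.8, -1, 0], 0],
  [[0, 0, -0.5], [0.8, -1, 0], 0],
  [[0, 0, -0.5], [0.8, -1, 0], 0],
])

```text
time_s: 1.3
tcp_pos: [0.5133, 0.2485, 0.4045]
ee_rot: [-180.0, -0.0, 123.7]
wrist_force: [0.6, 1.0, 0.3]
grip_width: 0.085
```

```bash
python3 -c "
from h import *
snap('wrist','w_tr'); print(sensors.sense()['tcp_pos'],sensors.sense()['ee_rot'])"
```

```text
[0.51623599 0.24513222 0.40453613] [1.79985004e+02 1.11272413e-01 1.23390459e+02]
```

>>> send_rows([
  [[0, 0, -0.5], [0, -1, 0], 0],
  [[0, 0, -0.5], [0, -1, 0], 0],
  [[0, 0, -0.5], [0, -1, 0], 0],
  [[0, 0, -0.5], [0, -1, 0], 0],
  [[0, 0, -0.5], [0, -1, 0], 0],
  [[0, 0, -0.5], [0, -1, 0], 0],
  [[0, 0, -0.5], [0, -1, 0], 0],
  [[0, 0, -0.5], [0, -1, 0], 0],
  [[0, 0, -0.5], [0, -1, 0], 0],
  [[0, 0, -0.5], [0, -1, 0], 0],
  [[0, 0, -0.5], [0, -1, 0], 0],
  [[0, 0, -0.1], [0, -1, 0], 0],
])

```text
time_s: 2.55
tcp_pos: [0.5123, -0.1112, 0.4045]
ee_rot: [-180.0, -0.0, 90.1]
wrist_force: [0.8, -0.4, 0.1]
grip_width: 0.0858
```

>>> send_rows([
  [[0, 0, 0], [0, -0.7, -0.5], 0],
  [[0, 0, 0], [0, -0.7, -0.5], 0],
  [[0, 0, 0], [0, 0, -0.5], 0],
  [[0, 0, 0], [0, 0, -0.5], 0],
  [[0, 0, 0], [0, 0, 0], 0],
])

```text
time_s: 3.05
tcp_pos: [0.5118, -0.152, 0.3429]
ee_rot: [-179.8, -0.1, 90.2]
wrist_force: [-0.4, 0.6, -0.6]
grip_width: 0.0855
```

```bash
python3 - <<'E'
from h import *
p,d,c=snap('wrist','w_mag'); print(sensors.sense()['tcp_pos'],sensors.sense()['ee_rot'])
cv2.imwrite('pics/v4.png',cv2.resize(p,(800,500),interpolation=cv2.INTER_CUBIC))
E
```

```text
[ 0.51221573 -0.15191413  0.34399512] [-1.79882521e+02 -4.46194238e-02  9.01821749e+01]
```

View pics/v4.png

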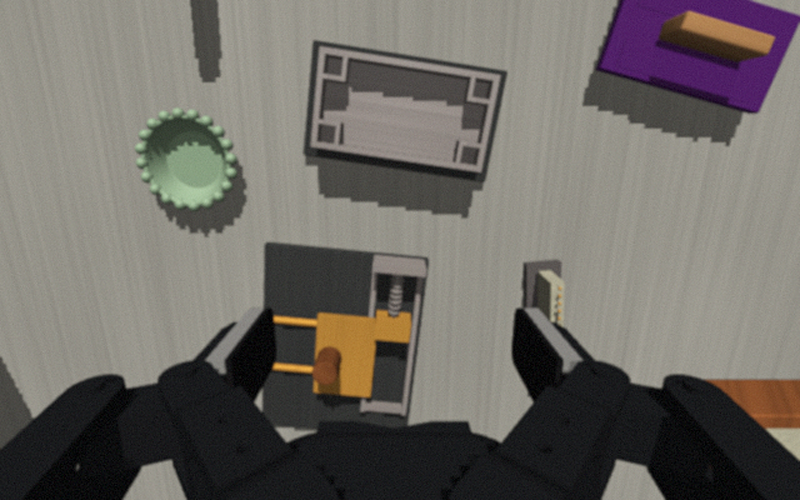

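View pics/w_tr.png

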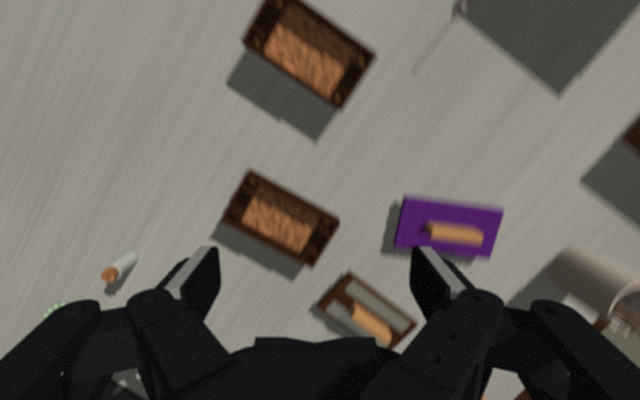

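```bash
cat >> h.py <<'E'
def cloud(c,d):
    h,w=d.shape; uv=np.stack(np.meshgrid(np.arange(w),np.arange(h)),-1).reshape(-1,2)
    r=ray(c,uv)*d.reshape(-1,1); return ((r-c['t'])@c['R']).reshape(h,w,3)
def rect(P):
    (x,y),(a,b),t=cv2.minAreaRect((P[:,:2]*1000).astype(np.float32)); 
    if a<b: a,b,t=b,a,t+90
    return f'ctr {x:.1f} {y:.1f} size {a:.1f}x{b:.1f} yaw {((t+90)%180)-90:.1f}'
def blob(W,m,x,y,r):
    return W[m&(np.hypot(W[...,0]-x,W[...,1]-y)<r)]
E
python3 - <<'E'
from h import *
p,d,c=load('w_mag'); W=cloud(c,d); z=W[...,2]; ok=d>0
hsv=cv2.cvtColor(p,cv2.COLOR_BGR2HSV)
s=.8
for u,v in [(326,354),(326,370),(345,380),(350,330),(392,330),(430,90),(230,250),(548,290),(315,250),(290,280)]: print((u,v),by_d(c,[(u*s,v*s)],d)[0].round(4), hsv[int(v*s),int(u*s)])
P=blob(W,ok&(z>.045)&(z<.055),.45,-.25,.06); print('knob',len(P),rect(P),P.mean(0))
P=blob(W,ok&(abs(z-.024)<.003),.45,-.25,.07); print('rail',len(P),rect(P))
P=blob(W,ok&(abs(z-.03)<.004),.515,-.07,.09); print('feeder',len(P),rect(P))
P=blob(W,ok&(z>.032)&(z<.05),.631,-.223,.07); print('strip web',len(P),rect(P))
P=blob(W,ok&(z>.004)&(z<.012),.631,-.223,.07); print('strip foot',len(P),rect(P))
q=lambda n,L,zz: print(n,at_z(c,np.array(L)*s,zz).round(4)[:,:2].tolist())
q('rail',[(317,314),(377,318),(373,397),(315,393)],.024)
q('knobtop',[(325,370)],.05)
q('fee sock outer',[(325,66),(483,88),(468,155),(326,133)],.03)
q('fee blk',[(321,50),(503,73),(484,170),(311,149)],.03)
a=cv2.resize(p[195:350,195:350],None,fx=3.8,fy=3.8,interpolation=cv2.INTER_CUBIC); cv2.imwrite('pics/v6.png',a)
b=cv2.resize(p[25:155,235:410],None,fx=4.5,fy=4.5,interpolation=cv2.INTER_CUBIC); cv2.imwrite('pics/v7.png',b)
E
```

```text
(326, 354) [ 0.4594 -0.2448  0.0381] [ 11 178 106]
(326, 370) [ 0.4612 -0.2511  0.0504] [ 11 170 117]
(345, 380) [ 0.4715 -0.277   0.0242] [ 18 182 179]
(350, 330) [ 0.4769 -0.2313  0.0244] [ 18 185 174]
(392, 330) [ 0.5105 -0.228   0.0307] [ 18 177 179]
(430, 90) [ 0.5369 -0.051   0.0173] [175  20  78]
(230, 250) [ 0.3777 -0.1717  0.001 ] [ 28  20 150]
(548, 290) [ 0.6284 -0.194   0.0319] [27 47 54]
(315, 250) [ 0.449  -0.1693  0.0089] [75 10 53]
(290, 280) [ 0.4272 -0.1949  0.0082] [30  9 54]
knob 347 ctr 459.5 -253.9 size 19.2x18.7 yaw 1.4 [ 0.4597152  -0.25292525  0.0499073 ]
rail 2466 ctr 479.2 -250.2 size 83.7x63.3 yaw 84.4
feeder 2929 ctr 517.5 -66.0 size 120.3x64.4 yaw -8.4
strip web 435 ctr 633.7 -204.1 size 36.9x10.7 yaw -84.3
strip foot 583 ctr 633.3 -199.3 size 39.6x28.5 yaw -84.4
rail [[0.4511, -0.2177], [0.4986, -0.221], [0.4945, -0.2933], [0.4458, -0.2897]]
knobtop [[0.4604, -0.2514]]
fee sock outer [[0.4663, -0.0377], [0.5711, -0.0512], [0.5633, -0.0948], [0.4651, -0.0802]]
fee blk [[0.4641, -0.0281], [0.5838, -0.0419], [0.575, -0.105], [0.4543, -0.0908]]
```

View pics/v6.png

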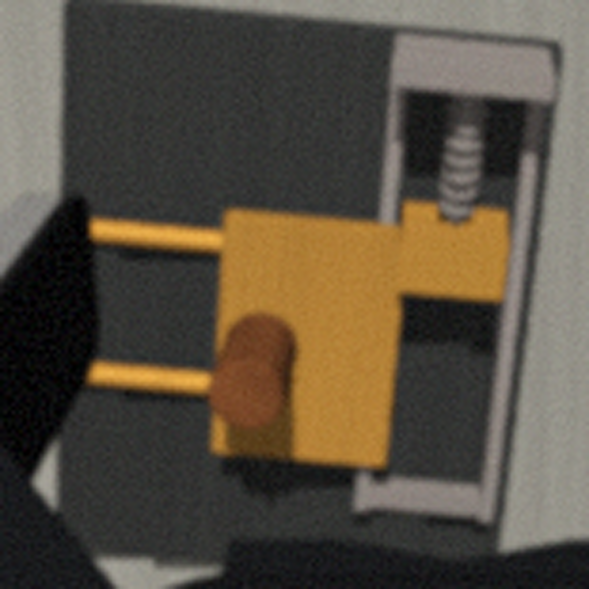

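View pics/v7.png

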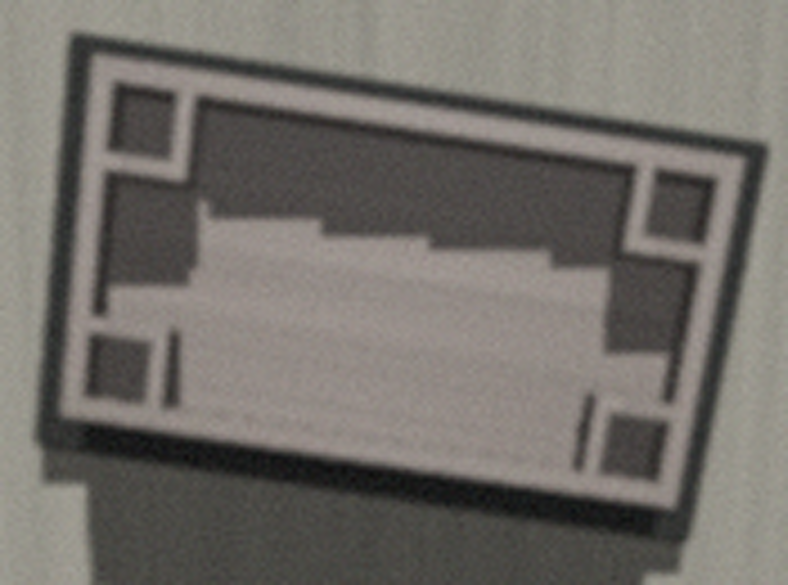

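```bash
python3 - <<'E'
from h import *
p,d,c=load('w_mag'); W=cloud(c,d); z=W[...,2]; ok=d>0
hsv=cv2.cvtColor(p,cv2.COLOR_BGR2HSV); br=(hsv[...,0]>14)&(hsv[...,0]<23)&(hsv[...,1]>140)
P=blob(W,ok&br&(abs(z-.024)<.002),.473,-.254,.048); print('rail',len(P),rect(P))
P=blob(W,ok&br&(abs(z-.03)<.003),.51,-.23,.03); print('foll',len(P),rect(P))
P=blob(W,ok&(abs(z-.016)<.0025)&(hsv[...,1]<60),.49,-.22,.12); print('wall',len(P),rect(P))
M=ok&(z<.0045+.006)&(z>.005)&(W[...,1]<-.15)&(W[...,0]>.40)&(W[...,0]<.56); P=W[M]; print('plate',len(P),rect(P))
# heights along mag frame: sweep
for yaw in (-4,-5,-5.5,-6,-7):
    t=np.radians(yaw); ex=np.array([np.cos(t),np.sin(t)]); ey=np.array([-np.sin(t),np.cos(t)])
    Q=W[...,:2]@np.c_[ex,ey]
    m=ok&(abs(z-.016)<.002)&(W[...,1]>-.32)&(W[...,1]<-.17)&(W[...,0]>.515)&(W[...,0]<.56)
    pts=Q[m]; b=np.round(pts[:,1]/.006); mx=[np.max(pts[b==k,0]) for k in np.unique(b) if (b==k).sum()>4]
    print(yaw,np.array(mx).round(4))
E
```

```text
rail 2363 ctr 475.8 -254.8 size 73.9x57.2 yaw 84.3
foll 472 ctr 510.1 -229.7 size 28.0x17.4 yaw -5.4
wall 829 ctr 508.7 -244.5 size 141.1x40.0 yaw 84.4
plate 10737 ctr 465.5 -254.9 size 170.3x132.0 yaw 84.5
-4 [0.5423 0.5427 0.5426 0.543  0.5427 0.5433 0.5435 0.5435 0.5438 0.5435
 0.5441 0.5444 0.5441 0.5446 0.545  0.5446 0.5451 0.5454 0.5457 0.5455
 0.546  0.5454 0.5463]
-5 [0.5462 0.547  0.5473 0.5468 0.5474 0.5475 0.5473 0.5476 0.5472 0.5477
 0.5478 0.5476 0.548  0.5481 0.5478 0.5483 0.5482 0.5481 0.5484 0.5485
 0.5486 0.5486 0.5487]
-5.5 [0.5493 0.5492 0.5496 0.549  0.5496 0.5496 0.5493 0.5495 0.5495 0.5495
 0.5496 0.5497 0.5495 0.5497 0.5498 0.5495 0.5497 0.5498 0.5496 0.5498
 0.5499 0.5496 0.5498]
-6 [0.5515 0.5514 0.5517 0.5517 0.5515 0.5516 0.5512 0.5514 0.5514 0.5511
 0.5514 0.5514 0.5512 0.5513 0.5514 0.551  0.5511 0.5511 0.5507 0.5511
 0.5511 0.5504 0.5508]
-7 [0.5552 0.5559 0.556  0.5558 0.5558 0.5553 0.5555 0.5552 0.5548 0.5549
 0.5548 0.5547 0.5546 0.5544 0.5541 0.5543 0.5539 0.5538 0.5538 0.5536
 0.5533 0.5534 0.5528]
```

>>> send_rows([
  [[0, 0, -0.24], [-0.435, -0.84, -0.5], 0],
  [[0, 0, -0.24], [-0.435, -0.84, -0.5], 0],
  [[0, 0, -0.24], [-0.435, -0.84, -0.5], 0],
  [[0, 0, -0.24], [-0.435, -0.84, -0.5], 0],
  [[0, 0, 0], [0, 0, -0.7], 0],
  [[0, 0, 0], [0, 0, -0.7], 0],
  [[0, 0, 0], [0, 0, -0.7], 0],
  [[0, 0, 0], [0, 0, -0.7], 0],
  [[0, 0, 0], [0, 0, 0], 0],
  [[0, 0, 0], [0, 0, 0], 0],
])

```text
time_s: 4.1
tcp_pos: [0.4607, -0.2529, 0.2014]
ee_rot: [-180.0, 0.0, 84.4]
wrist_force: [0.7, 0.3, 0.2]
grip_width: 0.0854
```

>>> send_rows([
  [[0, 0, 0], [0, 0, 0], 255],
  [[0, 0, 0], [0, 0, 0], 255],
  [[0, 0, 0], [0, 0, 0], 255],
  [[0, 0, 0], [0, 0, 0], 255],
  [[0, 0, 0], [0, 0, 0], 255],
  [[0, 0, 0], [0, 0, 0], 255],
  [[0, 0, 0], [0, 0, 0], 255],
  [[0, 0, 0], [0, 0, 0], 255],
])

```text
time_s: 4.9
tcp_pos: [0.4605, -0.2529, 0.2012]
ee_rot: [180.0, 0.0, 84.4]
wrist_force: [-0.3, 1.9, 10.2]
grip_width: 0.0178
```

>>> send_rows([
  [[0, 0, 0], [-0.25, 0.024, 0.02], 255],
  [[0, 0, 0], [-0.25, 0.024, 0], 255],
  [[0, 0, 0], [-0.25, 0.024, 0], 255],
  [[0, 0, 0], [-0.25, 0.024, 0], 255],
  [[0, 0, 0], [-0.25, 0.024, 0], 255],
  [[0, 0, 0], [-0.1, 0.01, 0], 255],
  [[0, 0, 0], [0, 0, 0], 255],
  [[0, 0, 0], [0, 0, 0], 255],
])

```text
time_s: 5.7
tcp_pos: [0.4197, -0.249, 0.2013]
ee_rot: [-180.0, -0.0, 84.4]
wrist_force: [-0.7, -0.4, 3.1]
grip_width: 0.018
```

>>> send_rows([
  [[0, 0, 0], [-0.06, 0.006, 0], 255],
  [[0, 0, 0], [-0.06, 0.006, 0], 255],
  [[0, 0, 0], [0, 0, 0], 255],
  [[0, 0, 0], [0, 0, 0], 255],
])

```text
time_s: 6.1
tcp_pos: [0.4171, -0.2487, 0.2014]
ee_rot: [179.9, 0.0, 84.4]
wrist_force: [8.5, 3.8, -2.9]
grip_width: 0.0178
```

>>> send_rows([
  [[0, 0, 0], [-0.05, 0.005, 0], 255],
  [[0, 0, 0], [0, 0, 0], 255],
  [[0, 0, 0], [0, 0, 0], 255],
])

```text
time_s: 6.4
tcp_pos: [0.4166, -0.2487, 0.2014]
ee_rot: [179.8, 0.1, 84.4]
wrist_force: [18.4, 8.4, -10.5]
grip_width: 0.0179
```

>>> send_rows([
  [[0, 0, 0], [0.05, 0, 0], 0],
  [[0, 0, 0], [0, 0, 0], 0],
  [[0, 0, 0], [0, 0, 0], 0],
  [[0, 0, 0], [0, 0, 0.8], 0],
  [[0, 0, 0], [0, 0, 0.8], 0],
  [[0, 0, 0], [0.7, -0.2, 1], 0],
  [[0, 0, 0], [1, -0.25, 0.9], 0],
  [[0, 0, 0], [1, -0.25, 0.9], 0],
  [[0, 0, 0], [1, -0.25, 0], 0],
  [[0, 0, 0], [1, -0.25, 0], 0],
  [[0, 0, 0], [1, -0.25, 0], 0],
  [[0, 0, 0], [1, -0.25, 0], 0],
])

```text
time_s: 7.6
tcp_pos: [0.6181, -0.2997, 0.3332]
ee_rot: [-180.0, -0.0, 84.4]
wrist_force: [0.2, -1.0, 0.3]
grip_width: 0.0854
```

>>> send_rows([
  [[0, 0, 0], [0.3, 0, 0], 0],
  [[0, 0, 0], [0, 0, 0], 0],
  [[0, 0, 0], [0, 0, 0], 0],
])

```text
time_s: 7.9
tcp_pos: [0.6253, -0.2991, 0.3328]
ee_rot: [-179.9, -0.0, 84.4]
wrist_force: [0.0, 0.6, -0.2]
grip_width: 0.0855
```

```bash
python3 - <<'E'
from h import *
p,d,c=snap('wrist','w_st'); W=cloud(c,d); z=W[...,2]; ok=d>0
print(sensors.sense()['tcp_pos'])
P=blob(W,ok&(z>.034)&(z<.05),.631,-.223,.08); print('strip web',len(P),rect(P))
P=blob(W,ok&(z>.005)&(z<.05),.631,-.223,.08); print('strip all',len(P),rect(P))
hsv=cv2.cvtColor(p,cv2.COLOR_BGR2HSV); br=(hsv[...,0]>14)&(hsv[...,0]<23)&(hsv[...,1]>140)
P=blob(W,ok&br&(abs(z-.024)<.0015),.43,-.25,.06); print('rail',len(P),rect(P))
P=blob(W,ok&br&(abs(z-.03)<.003),.51,-.23,.03); print('foll',len(P),rect(P))
# lip and walls in mag frame
t=np.radians(-5.55); ex=np.array([np.cos(t),np.sin(t)]); ey=np.array([-np.sin(t),np.cos(t)])
Q=(W[...,:2]-[.5072,-.2604])@np.c_[ex,ey]
m=ok&(abs(z-.014)<.0012)&(abs(Q[...,0])<14)&(abs(Q[...,0])<.014)&(Q[...,1]<-.03)&(Q[...,1]>-.07); print('lip y',Q[m][:,1].min() if m.any() else 0,Q[m][:,1].max() if m.any() else 0,m.sum())
m=ok&(abs(z-.016)<.0015)&(abs(Q[...,1])<.09)&(abs(Q[...,0])<.025); X=Q[m][:,0]; print('walls',np.histogram(X*1000,bins=np.arange(-24,25,2)))
cv2.imwrite('pics/v8.png',cv2.resize(p,(800,500)))
E
```

```text
[ 0.62510936 -0.29915602  0.33303925]
strip web 1265 ctr 636.0 -224.7 size 78.2x10.0 yaw -84.7
strip all 3343 ctr 636.0 -224.7 size 90.2x28.1 yaw -84.7
rail 3585 ctr 430.8 -251.6 size 70.1x49.6 yaw 84.2
foll 642 ctr 510.7 -229.3 size 28.2x14.8 yaw -5.7
lip y -0.05427192405279564 -0.048634203260310246 143
walls (array([ 12,  24, 220, 303, 148,   8,  10,   7,   6,   9,   7,   5,  10,
        12,  10,   4,   7,   4,  16,  35, 300, 352,  82,   0]), array([-24, -22, -20, -18, -16, -14, -12, -10,  -8,  -6,  -4,  -2,   0,
         2,   4,   6,   8,  10,  12,  14,  16,  18,  20,  22,  24]))
```

View pics/v8.png

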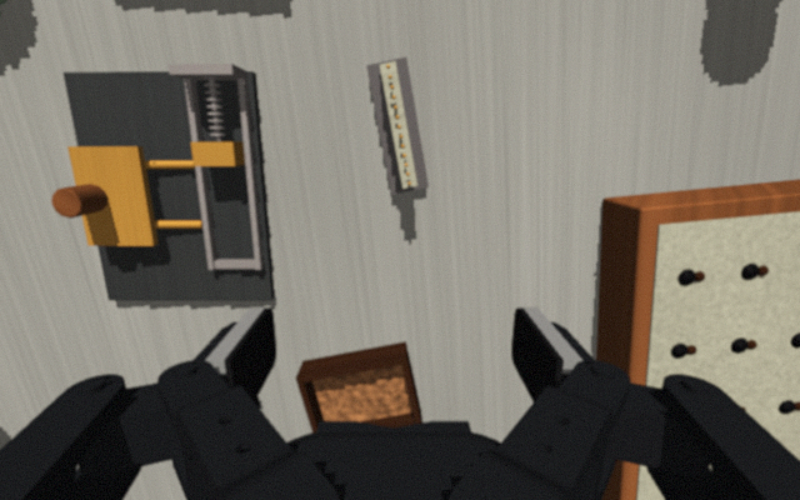

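>>> send_rows([
  [[0, 0, 0.6], [0.12, 0.83, -0.2], 0],
  [[0, 0, 0.6], [0.12, 0.83, -0.4], 0],
  [[0, 0, 0.61], [0.11, 0.83, -0.6], 0],
  [[0, 0, 0], [0, 0, -0.8], 0],
  [[0, 0, 0], [0, 0, -0.8], 0],
  [[0, 0, 0], [0, 0, -0.8], 0],
  [[0, 0, 0], [0, 0, -0.8], 0],
  [[0, 0, 0], [0, 0, -0.47], 0],
  [[0, 0, 0], [0, 0, 0], 0],
  [[0, 0, 0], [0, 0, 0], 0],
  [[0, 0, 0], [0, 0, 0], 0],
])

```text
time_s: 9.05
tcp_pos: [0.6371, -0.225, 0.1886]
ee_rot: [179.9, 0.0, 95.3]
wrist_force: [1.0, 0.4, 0.0]
grip_width: 0.0854
```

>>> send_rows([
  [[0, 0, 0], [0, 0, 0], 255],
  [[0, 0, 0], [0, 0, 0], 255],
  [[0, 0, 0], [0, 0, 0], 255],
  [[0, 0, 0], [0, 0, 0], 255],
  [[0, 0, 0], [0, 0, 0], 255],
  [[0, 0, 0], [0, 0, 0], 255],
  [[0, 0, 0], [0, 0, 0], 255],
  [[0, 0, 0], [0, 0, 0], 255],
  [[0, 0, 0], [0, 0, 0], 255],
])

```text
time_s: 9.95
tcp_pos: [0.6369, -0.2248, 0.1874]
ee_rot: [180.0, 0.0, 95.3]
wrist_force: [-0.7, 0.7, 5.8]
grip_width: 0.0089
```

>>> send_rows([
  [[0, 0, 0], [0, 0, 0.7], 255],
  [[0, 0, 0], [0, 0, 0.8], 255],
  [[0, 0, -0.3], [-0.4, -0.15, 0.5], 255],
  [[0, 0, -0.3], [-0.7, -0.35, 0], 255],
  [[0, 0, -0.3], [-0.7, -0.35, 0], 255],
  [[0, 0, -0.3], [-0.7, -0.35, 0], 255],
  [[0, 0, -0.3], [-0.7, -0.35, 0], 255],
  [[0, 0, -0.31], [-0.7, -0.35, 0], 255],
  [[0, 0, 0], [-0.5, -0.15, 0], 255],
  [[0, 0, 0], [0, 0, 0], 255],
  [[0, 0, 0], [0, 0, 0], 255],
])

```text
time_s: 11.05
tcp_pos: [0.505, -0.2863, 0.2473]
ee_rot: [180.0, 0.0, 84.4]
wrist_force: [0.9, -0.6, -1.0]
grip_width: 0.0088
```

```bash
python3 - <<'E'
from h import *
p,d,c=snap('wrist','w_ld'); s=sensors.sense(); print(s['tcp_pos'],s['ee_rot'],s['wrist_force'],s['grip_width'])
W=cloud(c,d); z=W[...,2]; ok=d>0
hsv=cv2.cvtColor(p,cv2.COLOR_BGR2HSV); br=(hsv[...,0]>14)&(hsv[...,0]<23)&(hsv[...,1]>140)
P=blob(W,ok&br&(abs(z-.03)<.003),.51,-.23,.03); print('foll',len(P),rect(P))
t=np.radians(-5.55); ex=np.array([np.cos(t),np.sin(t)]); ey=np.array([-np.sin(t),np.cos(t)])
Q=(W[...,:2]-[.5072,-.2604])@np.c_[ex,ey]
m=ok&(z>.055)&(z<.078)&(abs(Q[...,0])<.02)&(abs(Q[...,1])<.08); print('foot',Q[m].min(0),Q[m].max(0),rect(W[m]))
m=ok&(z>.08)&(z<.11)&(abs(Q[...,0])<.02)&(Q[...,1]>-.0)&(Q[...,1]<.08); print('web',Q[m].min(0),Q[m].max(0),z[m].max())
a=cv2.resize(p,(800,500)); cv2.imwrite('pics/v9.png',a)
E
```

```text
[ 0.50541863 -0.28611336  0.24728166] [1.79963226e+02 9.61771293e-03 8.44598550e+01] [ 0.8331939  0.7902447 -0.7776878] 0.0085774182297246
foll 1355 ctr 510.4 -229.5 size 27.9x15.4 yaw -5.6
foot [-0.01309912 -0.07128774] [0.01509508 0.01946945] ctr 505.6 -286.2 size 90.7x28.1 yaw 84.2
web [-4.03428236e-03  2.11110159e-05] [0.00602397 0.01362296] 0.10269118178629841
```

View pics/v9.png

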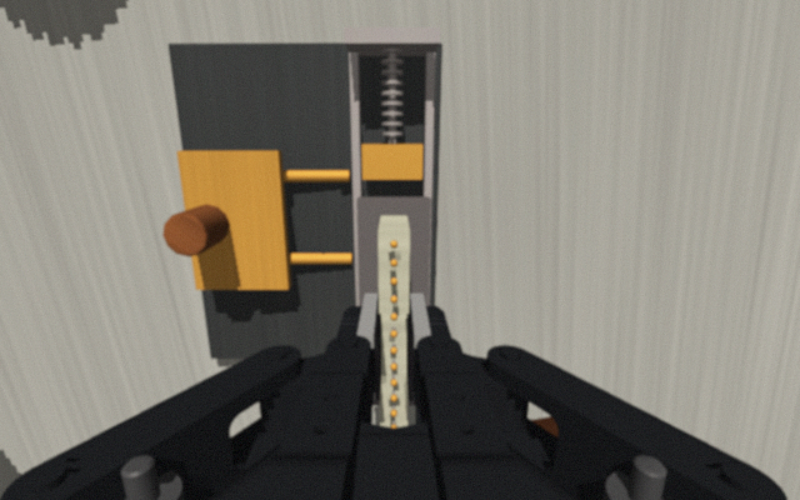

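>>> send_rows([
  [[0, 0, 0], [-0.027, 0, -0.5], 255],
  [[0, 0, 0], [0, 0, -0.5], 255],
  [[0, 0, 0], [0, 0, -0.43], 255],
  [[0, 0, 0], [0, 0, 0], 255],
  [[0, 0, 0], [0, 0, 0], 255],
  [[0, 0, 0], [0.0155, 0.16, 0], 255],
  [[0, 0, 0], [0.0155, 0.16, 0], 255],
  [[0, 0, 0], [0.0155, 0.16, 0], 255],
  [[0, 0, 0], [0.0155, 0.16, 0], 255],
  [[0, 0, 0], [0.0155, 0.16, 0], 255],
  [[0, 0, 0], [0, 0, 0], 255],
  [[0, 0, 0], [0, 0, 0], 255],
])

```text
time_s: 12.3
tcp_pos: [0.5064, -0.2622, 0.2045]
ee_rot: [180.0, 0.0, 84.4]
wrist_force: [-0.6, -3.5, 0.2]
grip_width: 0.0086
```

```bash
cat > ck.py <<'E'
from h import *
def ck(f,zf):
    p,d,c=snap('wrist',f); s=sensors.sense(); print(s['tcp_pos'],s['wrist_force'].round(1),s['grip_width'])
    W=cloud(c,d); z=W[...,2]; ok=d>0
    hsv=cv2.cvtColor(p,cv2.COLOR_BGR2HSV); br=(hsv[...,0]>14)&(hsv[...,0]<23)&(hsv[...,1]>140)
    t=np.radians(-5.55); ex=np.array([np.cos(t),np.sin(t)]); ey=np.array([-np.sin(t),np.cos(t)])
    Q=(W[...,:2]-[.5072,-.2604])@np.c_[ex,ey]
    m=ok&br&(abs(z-.03)<.003)&(abs(Q[...,0])<.02)&(Q[...,1]>0); print('foll',len(Q[m]),Q[m].min(0)*1e3,Q[m].max(0)*1e3)
    m=ok&~br&(hsv[...,2]>20)&(abs(z-zf)<.004)&(abs(Q[...,0])<.017)&(Q[...,1]>-.08)&(Q[...,1]<.06); R=Q[m]*1e3
    if len(R): print('foot',len(R),np.percentile(R,[1,99],0).round(1).tolist(),'z vs y',np.polyfit(R[:,1],z[m]*1e3,1).round(4))
    return p,d,c,W,Q
E
python3 -c "
from ck import *
ck('w_l2',.0245)"
```

```text
[ 0.50640007 -0.26233375  0.20443042] [ 0.6 -3.4  0. ] 0.008545195284188371
foll 2283 [-13.83826964  43.22509797] [14.23804775 59.30940118]
foot 2808 [[-13.8, -45.3], [13.9, 42.2]] z vs y [-5.0000e-04  2.5682e+01]
```

>>> send_rows([
  [[0, 0, 0], [0, 0, -0.1], 255],
  [[0, 0, 0], [0, 0, -0.1], 255],
  [[0, 0, 0], [0, 0, -0.1], 255],
  [[0, 0, 0], [0, 0, -0.02], 255],
  [[0, 0, 0], [0, 0, 0], 255],
  [[0, 0, 0], [0, 0, 0], 255],
])

```text
time_s: 12.95
tcp_pos: [0.5062, -0.2623, 0.1953]
ee_rot: [180.0, 0.0, 84.4]
wrist_force: [-5.9, -0.9, 22.4]
grip_width: 0.0088
```

```bash
python3 -c "
from ck import *
ck('w_l3',.016)"
```

```text
[ 0.50613163 -0.26229242  0.19530074] [-4.6 -0.9 21.8] 0.009036224468237392
foll 2575 [-13.82454295  43.15764746] [14.23118019 59.25502496]
foot 3399 [[-16.9, -52.5], [16.9, 57.7]] z vs y [1.21000e-02 1.60467e+01]
```

>>> send_rows([
  [[0, 0, 0], [0, 0, 0.02], 190],
  [[0, 0, 0], [0, 0, 0], 190],
  [[0, 0, 0], [0, 0, 0], 190],
  [[0, 0, 0], [0, 0, 0], 190],
  [[0, 0, 0], [0, 0, 0.2], 190],
  [[0, 0, 0], [0, 0, 0.5], 190],
  [[0, 0, 0], [0, 0, 1], 190],
  [[0, 0, 0], [0, -0.5, 1], 120],
  [[0, 0, 0], [0, -0.5, 0.5], 60],
  [[0, 0, 0], [0, -0.5, 0], 0],
  [[0, 0, 0], [0, 0, 0], 0],
  [[0, 0, 0], [0, 0, 0], 0],
])

```text
time_s: 14.2
tcp_pos: [0.5058, -0.3071, 0.2909]
ee_rot: [-179.9, -0.0, 84.4]
wrist_force: [-0.9, 0.4, 0.5]
grip_width: 0.0855
```

```bash
python3 - <<'E'
from ck import *
p,d,c,W,Q=ck('w_l4',.016)
z=W[...,2]
P=blob(W,(d>0)&(z>.045)&(z<.055),.415,-.249,.03); print('knob',len(P),rect(P))
m=(d>0)&(z>.03)&(z<.06)&(abs(Q[...,0])<.015)&(abs(Q[...,1]+.005)<.042); R=Q[m]*1e3; print('web',R.min(0),R.max(0),z[m].max(), np.polyfit(R[:,1],z[m]*1e3,1))
cv2.imwrite('pics/v10.png',p)
E
```

```text
[ 0.50583043 -0.30678434  0.29069449] [ 0.7  0.5 -0.9] 0.08531962349608628
foll 1058 [-13.75763451  40.97133009] [14.23195168 56.87653515]
foot 3376 [[-16.9, -54.5], [16.8, 54.2]] z vs y [8.40000e-03 1.64028e+01]
knob 733 ctr 418.6 -250.7 size 18.9x18.8 yaw 34.1
web [ -5.35597233 -42.93416495] [ 4.66292255 34.79634733] 0.05132066509059954 [3.10811573e-04 4.49397029e+01]
```

View pics/v10.png

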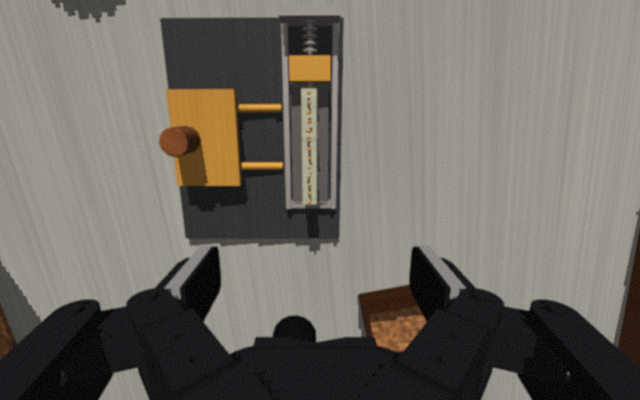

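>>> send_rows([
  [[0, 0, 0], [-0.74, 0.48, 0], 0],
  [[0, 0, 0], [-0.74, 0.48, 0], 0],
  [[0, 0, 0], [-0.74, 0.48, 0], 0],
  [[0, 0, 0], [-0.73, 0.48, 0], 0],
  [[0, 0, 0], [0, 0, -1], 0],
  [[0, 0, 0], [0, 0, -1], 0],
  [[0, 0, 0], [0, 0, -0.98], 0],
  [[0, 0, 0], [0, 0, 0], 0],
  [[0, 0, 0], [0, 0, 0], 0],
])

```text
time_s: 15.15
tcp_pos: [0.4175, -0.2491, 0.2017]
ee_rot: [-179.9, -0.1, 84.4]
wrist_force: [-0.6, -0.3, 0.9]
grip_width: 0.0855
```

>>> send_rows([
  [[0, 0, 0], [0, 0, 0.03], 255],
  [[0, 0, 0], [0, 0, 0], 255],
  [[0, 0, 0], [0, 0, 0], 255],
  [[0, 0, 0], [0, 0, 0], 255],
  [[0, 0, 0], [0, 0, 0], 255],
  [[0, 0, 0], [0, 0, 0], 255],
  [[0, 0, 0], [0, 0, 0], 255],
  [[0, 0, 0], [0, 0, 0], 255],
])

```text
time_s: 15.95
tcp_pos: [0.4179, -0.2497, 0.2034]
ee_rot: [180.0, 0.0, 84.4]
wrist_force: [-1.5, 1.3, 12.6]
grip_width: 0.0177
```

>>> send_rows([
  [[0, 0, 0], [0.25, -0.024, 0], 255],
  [[0, 0, 0], [0.25, -0.024, 0], 255],
  [[0, 0, 0], [0.25, -0.024, 0], 255],
  [[0, 0, 0], [0.25, -0.024, 0], 255],
  [[0, 0, 0], [0.25, -0.024, 0], 255],
  [[0, 0, 0], [0.15, -0.015, 0], 255],
  [[0, 0, 0], [0, 0, 0], 255],
  [[0, 0, 0], [0, 0, 0], 255],
])

```text
time_s: 16.75
tcp_pos: [0.4604, -0.2538, 0.2034]
ee_rot: [179.9, 0.0, 84.4]
wrist_force: [2.1, 2.7, 9.8]
grip_width: 0.0177
```

Push on in small steps until the stop.

>>> send_rows([
  [[0, 0, 0], [0.06, -0.006, 0], 255],
  [[0, 0, 0], [0.04, -0.004, 0], 255],
  [[0, 0, 0], [0, 0, 0], 255],
  [[0, 0, 0], [0, 0, 0], 255],
])

```text
time_s: 17.15
tcp_pos: [0.4624, -0.254, 0.2034]
ee_rot: [-180.0, -0.0, 84.4]
wrist_force: [-7.4, -0.9, 15.5]
grip_width: 0.0177
```

>>> send_rows([
  [[0, 0, 0], [0.05, -0.005, 0], 255],
  [[0, 0, 0], [0, 0, 0], 255],
  [[0, 0, 0], [0, 0, 0], 255],
])

```text
time_s: 17.45
tcp_pos: [0.4629, -0.2541, 0.2033]
ee_rot: [-179.8, -0.0, 84.4]
wrist_force: [-16.6, -5.2, 22.7]
grip_width: 0.0177
```

>>> send_rows([
  [[0, 0, 0], [-0.08, 0.008, 0], 190],
  [[0, 0, 0], [0, 0, 0], 150],
  [[0, 0, 0], [0, 0, 0], 150],
  [[0, 0, 0], [0, 0, 0.4], 150],
  [[0, 0, 0], [0, 0, 1], 150],
  [[0, 0, 0], [0, 0, 1], 100],
  [[0, 0, 0], [0, -0.8, 1], 0],
  [[0, 0, 0], [0, -0.7, 0], 0],
  [[0, 0, 0], [0, 0, 0], 0],
  [[0, 0, 0], [0, 0, 0], 0],
])

```text
time_s: 18.45
tcp_pos: [0.4617, -0.2989, 0.3052]
ee_rot: [180.0, -0.0, 84.4]
wrist_force: [-0.3, 0.6, -0.3]
grip_width: 0.0859
```

```bash
python3 - <<'E'
from ck import *
p,d,c,W,Q=ck('w_l5',.016)
z=W[...,2]; ok=d>0
hsv=cv2.cvtColor(p,cv2.COLOR_BGR2HSV); br=(hsv[...,0]>14)&(hsv[...,0]<23)&(hsv[...,1]>140)
m=ok&br&(abs(z-.024)<.002)&(Q[...,0]<0)&(Q[...,0]>-.11)&(abs(Q[...,1])<.05); R=Q[m]*1e3; print('rail x',np.percentile(R,[.5,99.5],0))
p,d,c=load('w_tr');W=cloud(c,d); z=W[...,2]; ok=d>0
for n,x,y in(('A',.437,.349),('B',.508,.181)):
    P=blob(W,ok&(abs(z-.036)<.004),x,y,.085); print(n,len(P),rect(P),P[:,2].mean())
P=blob(W,ok&(abs(z-.018)<.004),.667,.128,.075); print('cov',len(P),rect(P))
P=blob(W,ok&(abs(z-.042)<.003),.667,.128,.05); print('hnd',len(P),rect(P))
E
```

```text
[ 0.46158101 -0.29841727  0.30485755] [-1.  -0.5 -0.3] 0.08548075363760917
foll 915 [-13.84079488  40.96154532] [13.85780885 56.94593437]
foot 1733 [[-16.7, -54.6], [16.9, 54.1]] z vs y [8.80000e-03 1.62761e+01]
rail x [[-56.67623322 -33.66271357]
 [ -9.1776839   35.85796135]]
A 1888 ctr 435.9 354.2 size 120.6x64.5 yaw 0.6 0.03609707297174812
B 1671 ctr 509.1 184.5 size 120.1x65.1 yaw 3.9 0.035965626673521794
cov 3220 ctr 673.8 133.1 size 120.7x64.8 yaw -5.0
hnd 422 ctr 673.4 133.8 size 59.6x12.5 yaw -4.9
```

>>> send_rows([
  [[0, 0, 0.97], [0.4, 0.6, 0.2], 0],
  [[0, 0, 0.97], [0.4, 0.6, 0.2], 0],
  [[0, 0, 0.97], [0.4, 0.6, 0.2], 0],
  [[0, 0, 0.97], [0.4, 0.6, 0.2], 0],
  [[0, 0, 0.97], [0.4, 0.6, 0.2], 0],
  [[0, 0, 0.97], [0.4, 0.6, 0.2], 0],
  [[0, 0, 0.97], [0.4, 0.6, 0.2], 0],
  [[0, 0, 0.97], [0.4, 0.6, 0.2], 0],
  [[0, 0, 0.97], [0.4, 0.6, 0.2], 0],
  [[0, 0, 0.97], [0.4, 0.6, 0.2], 0],
  [[0, 0, 0.97], [0.4, 0.6, 0.2], 0],
  [[0, 0, 0.97], [0.4, 0.6, 0], 0],
])

```text
time_s: 19.7
tcp_pos: [0.6061, -0.0812, 0.3711]
ee_rot: [-180.0, -0.0, 154.6]
wrist_force: [0.0, -0.3, -0.0]
grip_width: 0.0855
```

>>> send_rows([
  [[0, 0, 0.97], [0.25, 0.2, 0], 0],
  [[0, 0, 0.97], [0.25, 0.2, 0], 0],
  [[0, 0, 0.95], [0, 0, 0], 0],
  [[0, 0, 0], [0, 0, 0], 0],
  [[0, 0, 0], [0, 0, 0], 0],
])

```text
time_s: 20.2
tcp_pos: [0.6205, -0.0704, 0.3704]
ee_rot: [180.0, -0.1, 171.5]
wrist_force: [0.6, 0.2, -0.5]
grip_width: 0.0858
```

```bash
python3 - <<'E'
from h import *
p,d,c=snap('wrist','w_fe'); s=sensors.sense(); print(s['tcp_pos'],s['ee_rot'])
for f in('w_fe','w_mag','w_l5','top0'):
    p,d,c=load(f); W=cloud(c,d); z=W[...,2]; ok=d>0
    P=blob(W,ok&(abs(z-.03)<.004),.5175,-.066,.075); print(f,len(P),rect(P),P[:,2].mean())
p,d,c=load('w_fe'); W=cloud(c,d); z=W[...,2]; ok=d>0
P=blob(W,ok&(abs(z-.036)<.004),.509,.1845,.085); print('B',len(P),rect(P))
cv2.imwrite('pics/v11.png',cv2.resize(p,(800,500)))
E
```

```text
[ 0.62054122 -0.07054803  0.37053033] [-1.79999786e+02 -4.74922873e-02  1.71458287e+02]
w_fe 2269 ctr 518.5 -66.1 size 117.8x64.2 yaw -8.4 0.030300204083720184
w_mag 2929 ctr 517.5 -66.0 size 120.3x64.4 yaw -8.4 0.03027812075098376
w_l5 0 ctr 0.0 0.0 size 0.0x0.0 yaw 0.0 nan
top0 256 ctr 515.9 -66.3 size 120.3x63.8 yaw -8.3 0.03032220819632723
B 2116 ctr 530.3 186.4 size 78.6x66.5 yaw 3.8<stdin>:5: RuntimeWarning: Mean of empty slice.
  ret = ret.dtype.type(ret / rcount)
```

View pics/v11.png

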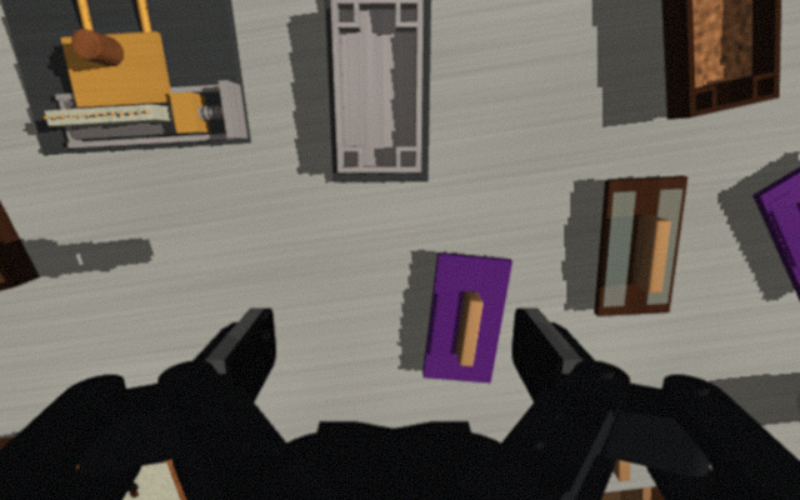

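>>> send_rows([
  [[0, 0, 0.3], [-0.08, 0.95, -0.07], 0],
  [[0, 0, 0.3], [-0.08, 0.95, -0.07], 0],
  [[0, 0, 0.3], [-0.08, 0.95, -0.07], 0],
  [[0, 0, 0.3], [-0.08, 0.95, -0.07], 0],
  [[0, 0, 0.3], [-0.08, 0.95, -0.07], 0],
  [[0, 0, 0.3], [-0.08, 0.95, -0.07], 0],
  [[0, 0, 0.27], [-0.08, 0.95, -0.07], 0],
  [[0, 0, 0], [-0.08, 0.95, -0.07], 0],
  [[0, 0, 0], [0, 0.9, 0], 0],
  [[0, 0, 0], [0, 0, 0], 0],
  [[0, 0, 0], [0, 0, 0], 0],
])

```text
time_s: 21.35
tcp_pos: [0.6014, 0.1844, 0.3539]
ee_rot: [-180.0, -0.0, -176.0]
wrist_force: [0.1, 0.2, 0.0]
grip_width: 0.0852
```

```bash
cat > tr.py <<'E'
from h import *
import sys
def tr(f):
    p,d,c=snap('wrist',f); s=sensors.sense(); print(s['tcp_pos'],s['ee_rot'])
    W=cloud(c,d); z=W[...,2]; ok=d>0
    for n,x,y in(('A',.437,.354),('B',.509,.185)):
        P=blob(W,ok&(abs(z-.036)<.004),x,y,.085)
        if len(P): print(n,len(P),rect(P))
    P=blob(W,ok&(abs(z-.018)<.004),.6735,.133,.075)
    if len(P): print('cov',len(P),rect(P))
    P=blob(W,ok&(abs(z-.042)<.003),.6735,.133,.05)
    if len(P): print('hnd',len(P),rect(P))
tr(sys.argv[1])
E
python3 tr.py w_b1
```

```text
[0.60150265 0.18377294 0.35391671] [-1.79984057e+02 -2.15637405e-02 -1.76027484e+02]
A 1958 ctr 465.3 354.9 size 66.5x62.8 yaw -88.5
B 2845 ctr 509.4 184.8 size 120.6x64.2 yaw 4.0
cov 5725 ctr 674.6 132.9 size 121.1x64.2 yaw -5.5
hnd 710 ctr 674.0 133.0 size 59.3x12.1 yaw -5.5
```

>>> send_rows([
  [[0, 0, 0], [-0.77, 0.01, -0.3], 0],
  [[0, 0, 0], [-0.77, 0.01, -0.3], 0],
  [[0, 0, 0], [-0.77, 0.01, -0.3], 0],
  [[0, 0, 0], [-0.76, 0, -0.3], 0],
  [[0, 0, 0], [0, 0, -0.9], 0],
  [[0, 0, 0], [0, 0, -0.9], 0],
  [[0, 0, 0], [0, 0, -0.9], 0],
  [[0, 0, 0], [0, 0, -0.9], 0],
  [[0, 0, 0], [0, 0, -0.9], 0],
  [[0, 0, 0], [0, 0, 0], 0],
  [[0, 0, 0], [0, 0, 0], 0],
])

```text
time_s: 22.5
tcp_pos: [0.5097, 0.1843, 0.1833]
ee_rot: [-180.0, -0.1, -176.1]
wrist_force: [0.5, 0.0, 0.4]
grip_width: 0.0856
```

>>> send_rows([
  [[0, 0, 0], [0, 0, 0], 255],
  [[0, 0, 0], [0, 0, 0], 255],
  [[0, 0, 0], [0, 0, 0], 255],
  [[0, 0, 0], [0, 0, 0], 255],
  [[0, 0, 0], [0, 0, 0], 255],
  [[0, 0, 0], [0, 0, 0], 255],
])

```text
time_s: 23.1
tcp_pos: [0.5103, 0.1853, 0.1847]
ee_rot: [180.0, 0.2, -176.0]
wrist_force: [0.2, 0.3, 8.3]
grip_width: 0.0628
```

>>> send_rows([
  [[0, 0, 0], [0, 0, 0.6], 255],
  [[0, 0, 0], [0, 0, 1], 255],
  [[0, 0, 0], [0, 0, 1], 255],
  [[0, 0, -0.2], [0.03, -0.6, 0.5], 255],
  [[0, 0, -0.3], [0.03, -1, 0], 255],
  [[0, 0, -0.3], [0.03, -1, 0], 255],
  [[0, 0, -0.3], [0.03, -1, 0], 255],
  [[0, 0, -0.3], [0.03, -1, 0], 255],
  [[0, 0, -0.3], [0.03, -1, 0], 255],
  [[0, 0, -0.37], [0.03, -1, 0], 255],
  [[0, 0, 0], [0.03, -1, 0], 255],
  [[0, 0, 0], [0.02, -0.75, 0], 255],
])

```text
time_s: 24.3
tcp_pos: [0.5174, -0.0671, 0.2772]
ee_rot: [-180.0, 0.1, 171.6]
wrist_force: [0.9, 0.8, -0.6]
grip_width: 0.0626
```

>>> send_rows([
  [[0, 0, 0], [0, 0, 0], 255],
  [[0, 0, 0], [0, 0, 0], 255],
  [[0, 0, 0], [0, 0, 0], 255],
])

```text
time_s: 24.6
tcp_pos: [0.5173, -0.0649, 0.2765]
ee_rot: [180.0, 0.0, 171.6]
wrist_force: [0.7, 0.1, -1.4]
grip_width: 0.0626
```

```bash
cat > held.py <<'E'
from h import *
import sys
# what of the held tray is seen: rim near z0 (held rim height)
p,d,c=snap('wrist',sys.argv[1]); s=sensors.sense(); print(s['tcp_pos'],s['ee_rot'],s['grip_width'])
W=cloud(c,d); z=W[...,2]; ok=d>0; hsv=cv2.cvtColor(p,cv2.COLOR_BGR2HSV)
T=s['tcp_pos']; t=np.radians(s['ee_rot'][2]); tx=np.array([np.cos(t),np.sin(t)]); ty=np.array([np.sin(t),-np.cos(t)])
Q=np.dstack([(W[...,:2]-T[:2])@np.c_[tx,ty],z-T[2]])*1e3
m=ok&(abs(Q[...,2]+147)<5)&(hsv[...,1]>60)&(abs(Q[...,0])<80)&(abs(Q[...,1])<40); R=Q[m]
print('rim tool frame',len(R),np.percentile(R,[1,99],0).round(1).tolist())
for lo,hi in((15,40),(40,62)):
    k=(R[:,0]>lo)&(R[:,0]<hi); print(lo,hi,k.sum(),R[k].mean(0).round(1) if k.any() else '')
e=R[abs(R[:,1])<25]; 
if len(e):
    b=np.round(e[:,1]/5); print('end edge',[(int(k*5),e[b==k,0].max().round(1),np.median(e[b==k,2]).round(1)) for k in np.unique(b)])
E
python3 held.py w_h1
```

```text
[ 0.51732868 -0.06471674  0.27635231] [1.79995874e+02 1.90242039e-02 1.71651451e+02] 0.06292735429898498
rim tool frame 8182 [[-32.5, -31.5, -151.7], [60.9, 31.9, -144.3]]
15 40 1454 [  27.8   -0.4 -148.7]
40 62 4345 [ 5.280e+01 -1.000e-01 -1.485e+02]
end edge [(-25, np.float64(61.0), np.float64(-148.4)), (-20, np.float64(61.0), np.float64(-148.4)), (-15, np.float64(61.0), np.float64(-148.4)), (-10, np.float64(61.0), np.float64(-148.5)), (-5, np.float64(61.0), np.float64(-148.4)), (0, np.float64(61.0), np.float64(-148.3)), (5, np.float64(61.0), np.float64(-148.3)), (10, np.float64(61.1), np.float64(-148.4)), (15, np.float64(60.9), np.float64(-148.4)), (20, np.float64(60.9), np.float64(-148.4)), (25, np.float64(61.1), np.float64(-148.5))]
```

>>> send_rows([
  [[0, 0, 0], [0.033, -0.047, 0], 255],
  [[0, 0, 0], [0, 0, -0.7], 255],
  [[0, 0, 0], [0, 0, -0.7], 255],
  [[0, 0, 0], [0, 0, -0.5], 255],
  [[0, 0, 0], [0, 0, 0], 255],
  [[0, 0, 0], [0, 0, 0], 255],
  [[0, 0, 0], [0, 0, 0], 255],
])

```text
time_s: 25.35
tcp_pos: [0.5187, -0.0668, 0.2198]
ee_rot: [-180.0, 0.1, 171.6]
wrist_force: [-0.2, 0.1, -1.7]
grip_width: 0.0629
```

>>> send_rows([
  [[0, 0, 0], [-0.01, 0.015, -0.1], 255],
  [[0, 0, 0], [0, 0, -0.1], 255],
  [[0, 0, 0], [0, 0, -0.1], 255],
  [[0, 0, 0], [0, 0, 0], 255],
  [[0, 0, 0], [0, 0, 0], 255],
])

```text
time_s: 25.85
tcp_pos: [0.518, -0.0665, 0.2099]
ee_rot: [-180.0, -0.0, 171.6]
wrist_force: [-0.2, 0.2, -2.5]
grip_width: 0.0629
```

>>> send_rows([
  [[0, 0, 0], [0, 0, -0.1], 255],
  [[0, 0, 0], [0, 0, -0.08], 255],
  [[0, 0, 0], [0, 0, -0.02], 255],
  [[0, 0, 0], [0, 0, 0], 255],
  [[0, 0, 0], [0, 0, 0], 255],
])

```text
time_s: 26.35
tcp_pos: [0.5181, -0.0664, 0.2051]
ee_rot: [-180.0, 0.0, 171.6]
wrist_force: [-6.9, 0.8, 30.0]
grip_width: 0.0623
```

>>> send_rows([
  [[0, 0, 0], [0, 0, 0.05], 0],
  [[0, 0, 0], [0, 0, 0], 0],
  [[0, 0, 0], [0, 0, 0], 0],
  [[0, 0, 0], [0, 0, 0], 0],
  [[0, 0, 0], [0, 0, 0.5], 0],
  [[0, 0, 0], [0, 0, 1], 0],
  [[0, 0, 0], [0, 0, 1], 0],
  [[0, 0, 0], [0.7, 0, 1], 0],
  [[0, 0, 0], [1, 0, 1], 0],
  [[0, 0, 0], [1, 0, 0.5], 0],
  [[0, 0, 0], [0, 0, 0], 0],
  [[0, 0, 0], [0, 0, 0], 0],
])

```text
time_s: 27.55
tcp_pos: [0.599, -0.0664, 0.3551]
ee_rot: [-180.0, -0.0, 171.6]
wrist_force: [-0.2, 0.0, -0.9]
grip_width: 0.0857
```

```bash
cat > st.py <<'E'
from h import *
import sys
p,d,c=snap('wrist',sys.argv[1]); s=sensors.sense(); print(s['tcp_pos'],s['ee_rot'])
zr=float(sys.argv[2]); W=cloud(c,d); z=W[...,2]; ok=d>0
t=np.radians(-8.4); ex=np.array([np.cos(t),np.sin(t)]); ey=np.array([-np.sin(t),np.cos(t)])
Q=(W[...,:2]-[.5174,-.066])@np.c_[ex,ey]*1e3
m=ok&(abs(z-zr)<.006)&(abs(Q[...,0])<75)&(abs(Q[...,1])<45); print('stack',m.sum(),rect(W[m]))
A=np.c_[Q[m],np.ones(m.sum())]; k=abs(z[m]-np.median(z[m]))<.003
print('plane: slope/mm x,y; z at ctr mm',np.linalg.lstsq(A[k],z[m][k]*1e3,rcond=None)[0].round(4))
E
python3 st.py w_s1 .056
```

```text
[ 0.59828253 -0.06633074  0.35460772] [-1.79999069e+02 -1.05518405e-01  1.71610450e+02]
stack 3472 ctr 517.0 -66.0 size 120.8x64.3 yaw -8.5
plane: slope/mm x,y; z at ctr mm [1.70000e-03 1.40000e-03 5.63957e+01]
```

>>> send_rows([
  [[0, 0, 0.12], [-0.15, 1, 0], 0],
  [[0, 0, 0.12], [-0.15, 1, 0], 0],
  [[0, 0, 0.12], [-0.15, 1, 0], 0],
  [[0, 0, 0.12], [-0.15, 1, 0], 0],
  [[0, 0, 0.12], [-0.15, 1, 0], 0],
  [[0, 0, 0.12], [-0.15, 1, 0], 0],
  [[0, 0, 0.12], [-0.15, 1, 0], 0],
  [[0, 0, 0.12], [-0.15, 1, 0], 0],
  [[0, 0, 0.12], [-0.15, 1, 0], 0],
  [[0, 0, 0.12], [-0.15, 1, 0], 0],
  [[0, 0, 0.12], [-0.15, 1, 0], 0],
  [[0, 0, 0.12], [-0.15, 1, 0], 0],
])

```text
time_s: 28.8
tcp_pos: [0.5437, 0.2941, 0.3543]
ee_rot: [-179.9, -0.1, -179.7]
wrist_force: [1.2, 0.1, 0.5]
grip_width: 0.0854
```

>>> send_rows([
  [[0, 0, 0.06], [-0.23, 1, 0], 0],
  [[0, 0, 0], [-0.23, 1, 0], 0],
  [[0, 0, 0], [0, 0, 0], 0],
  [[0, 0, 0], [0, 0, 0], 0],
])

```text
time_s: 29.2
tcp_pos: [0.5303, 0.3533, 0.3545]
ee_rot: [-179.9, -0.1, -179.3]
wrist_force: [-0.7, 0.2, -0.2]
grip_width: 0.0852
```

```bash
python3 tr.py w_a1
```

```text
[0.530661   0.35276871 0.35466224] [-1.79931304e+02 -8.89648337e-02 -1.79372362e+02]
A 2797 ctr 436.4 354.2 size 120.3x64.3 yaw 0.7
cov 2355 ctr 643.0 136.3 size 65.6x60.9 yaw 84.5
hnd 159 ctr 652.4 136.3 size 18.0x11.5 yaw -1.6
```

>>> send_rows([
  [[0, 0, 0], [-0.79, 0.01, -0.3], 0],
  [[0, 0, 0], [-0.79, 0.01, -0.3], 0],
  [[0, 0, 0], [-0.78, 0.01, -0.3], 0],
  [[0, 0, 0], [-0.78, 0, -0.3], 0],
  [[0, 0, 0], [0, 0, -0.9], 0],
  [[0, 0, 0], [0, 0, -0.9], 0],
  [[0, 0, 0], [0, 0, -0.9], 0],
  [[0, 0, 0], [0, 0, -0.9], 0],
  [[0, 0, 0], [0, 0, -0.9], 0],
  [[0, 0, 0], [0, 0, 0], 0],
  [[0, 0, 0], [0, 0, 0], 0],
])

```text
time_s: 30.35
tcp_pos: [0.4372, 0.3535, 0.1846]
ee_rot: [-180.0, -0.1, -179.5]
wrist_force: [-0.3, 0.0, 1.1]
grip_width: 0.0853
```

>>> send_rows([
  [[0, 0, 0], [0, 0, 0], 255],
  [[0, 0, 0], [0, 0, 0], 255],
  [[0, 0, 0], [0, 0, 0], 255],
  [[0, 0, 0], [0, 0, 0], 255],
  [[0, 0, 0], [0, 0, 0], 255],
  [[0, 0, 0], [0, 0, 0], 255],
  [[0, 0, 0], [0, 0, 0.6], 255],
  [[0, 0, 0], [0, 0, 1], 255],
  [[0, 0, 0], [0, 0, 1], 255],
  [[0, 0, 0], [0, 0, 1], 255],
  [[0, 0, 0], [0, 0, 0.5], 255],
])

```text
time_s: 31.45
tcp_pos: [0.4374, 0.3547, 0.3111]
ee_rot: [179.9, 0.2, -179.4]
wrist_force: [0.2, 0.4, -3.1]
grip_width: 0.0626
```

>>> send_rows([
  [[0, 0, -0.12], [0.2, -1, 0], 255],
  [[0, 0, -0.12], [0.2, -1, 0], 255],
  [[0, 0, -0.12], [0.2, -1, 0], 255],
  [[0, 0, -0.12], [0.2, -1, 0], 255],
  [[0, 0, -0.12], [0.2, -1, 0], 255],
  [[0, 0, -0.12], [0.2, -1, 0], 255],
  [[0, 0, -0.12], [0.2, -1, 0], 255],
  [[0, 0, -0.12], [0.2, -1, 0], 255],
  [[0, 0, -0.12], [0.2, -1, 0], 255],
  [[0, 0, -0.12], [0.2, -1, 0], 255],
  [[0, 0, -0.12], [0.2, -1, 0], 255],
  [[0, 0, -0.12], [0.2, -1, 0], 255],
])

```text
time_s: 32.65
tcp_pos: [0.5091, -0.0068, 0.3086]
ee_rot: [180.0, 0.1, 171.9]
wrist_force: [0.5, -0.2, -2.6]
grip_width: 0.0625
```

>>> send_rows([
  [[0, 0, -0.06], [0.15, -1, 0], 255],
  [[0, 0, 0], [0.15, -1, 0], 255],
  [[0, 0, 0], [0, 0, 0], 255],
  [[0, 0, 0], [0, 0, 0], 255],
  [[0, 0, 0], [0, 0, 0], 255],
])

```text
time_s: 33.15
tcp_pos: [0.5178, -0.065, 0.308]
ee_rot: [180.0, 0.0, 171.6]
wrist_force: [-0.4, -1.2, -2.7]
grip_width: 0.0627
```

```bash
python3 held.py w_h2
```

```text
[ 0.51782106 -0.06477801  0.3078587 ] [1.79994312e+02 1.04248793e-02 1.71649285e+02] 0.0625359704206868
rim tool frame 7686 [[-33.6, -31.5, -151.7], [61.6, 31.9, -144.5]]
15 40 1308 [  27.8   -0.4 -150.1]
40 62 4139 [ 5.36e+01  1.00e-01 -1.50e+02]
end edge [(-25, np.float64(61.7), np.float64(-150.1)), (-20, np.float64(61.7), np.float64(-150.0)), (-15, np.float64(61.6), np.float64(-150.0)), (-10, np.float64(61.6), np.float64(-149.9)), (-5, np.float64(61.6), np.float64(-150.0)), (0, np.float64(61.6), np.float64(-150.0)), (5, np.float64(61.6), np.float64(-150.0)), (10, np.float64(61.6), np.float64(-150.0)), (15, np.float64(61.6), np.float64(-150.0)), (20, np.float64(61.6), np.float64(-150.1)), (25, np.float64(61.6), np.float64(-149.9))]
```

>>> send_rows([
  [[0, 0, 0], [0.03, -0.05, 0], 255],
  [[0, 0, 0], [0, 0, -0.7], 255],
  [[0, 0, 0], [0, 0, -0.7], 255],
  [[0, 0, 0], [0, 0, -0.5], 255],
  [[0, 0, 0], [0, 0, 0], 255],
  [[0, 0, 0], [0, 0, 0], 255],
  [[0, 0, 0], [0, 0, 0], 255],
])

```text
time_s: 33.9
tcp_pos: [0.5194, -0.0669, 0.2513]
ee_rot: [-180.0, 0.1, 171.6]
wrist_force: [0.6, 0.4, -2.3]
grip_width: 0.0623
```

>>> send_rows([
  [[0, 0, 0], [0, 0, -0.1], 255],
  [[0, 0, 0], [0, 0, -0.1], 255],
  [[0, 0, 0], [0, 0, -0.1], 255],
  [[0, 0, 0], [0, 0, 0], 255],
  [[0, 0, 0], [0, 0, 0], 255],
])

```text
time_s: 34.4
tcp_pos: [0.5189, -0.0671, 0.2414]
ee_rot: [180.0, -0.0, 171.6]
wrist_force: [-0.0, 0.8, -2.1]
grip_width: 0.0626
```

>>> send_rows([
  [[0, 0, 0], [-0.01, 0.02, -0.05], 255],
  [[0, 0, 0], [0, 0, -0.1], 255],
  [[0, 0, 0], [0, 0, -0.05], 255],
  [[0, 0, 0], [0, 0, 0], 255],
  [[0, 0, 0], [0, 0, 0], 255],
])

```text
time_s: 34.9
tcp_pos: [0.5187, -0.0664, 0.2354]
ee_rot: [180.0, -0.0, 171.6]
wrist_force: [-0.4, 0.1, -2.6]
grip_width: 0.0625
```

>>> send_rows([
  [[0, 0, 0], [0, 0, -0.08], 255],
  [[0, 0, 0], [0, 0, -0.05], 255],
  [[0, 0, 0], [0, 0, 0], 255],
  [[0, 0, 0], [0, 0, 0], 255],
])

```text
time_s: 35.3
tcp_pos: [0.5187, -0.0665, 0.2326]
ee_rot: [-180.0, 0.0, 171.6]
wrist_force: [-6.3, 0.7, 25.2]
grip_width: 0.0624
```

>>> send_rows([
  [[0, 0, 0], [0, 0, 0.05], 0],
  [[0, 0, 0], [0, 0, 0], 0],
  [[0, 0, 0], [0, 0, 0], 0],
  [[0, 0, 0], [0, 0, 0], 0],
  [[0, 0, 0], [0, 0, 0.5], 0],
  [[0, 0, 0], [0, 0, 1], 0],
  [[0, 0, 0], [0, 0, 1], 0],
  [[0, 0, 0], [0.7, 0, 1], 0],
  [[0, 0, 0], [1, 0, 1], 0],
  [[0, 0, 0], [1, 0, 0.5], 0],
  [[0, 0, 0], [0, 0, 0], 0],
  [[0, 0, 0], [0, 0, 0], 0],
])

```text
time_s: 36.5
tcp_pos: [0.5996, -0.0664, 0.3827]
ee_rot: [-180.0, -0.0, 171.6]
wrist_force: [-1.2, 0.2, 0.3]
grip_width: 0.0856
```

```bash
python3 st.py w_s2 .082; python3 - <<'E'
from h import *
p,d,c=snap('top','top1'); cv2.imwrite('pics/v12.png',cv2.resize(p,(800,500),interpolation=cv2.INTER_CUBIC))
E
```

```text
[ 0.59893576 -0.06631404  0.38220728] [-1.79998768e+02 -1.02812516e-01  1.71615795e+02]
stack 3393 ctr 517.2 -65.9 size 120.5x64.3 yaw -8.4
plane: slope/mm x,y; z at ctr mm [2.20000e-03 1.30000e-03 8.24607e+01]
```

View pics/v12.png

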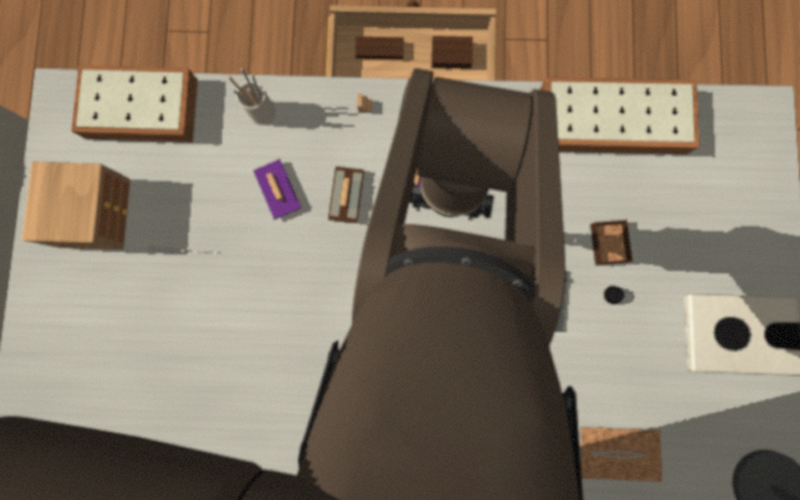

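>>> send_rows([
  [[0, 0, 0.06], [0.7, 0.83, 0], 0],
  [[0, 0, 0.06], [0.7, 0.83, 0], 0],
  [[0, 0, 0.06], [0.7, 0.83, 0], 0],
  [[0, 0, 0.06], [0.7, 0.83, 0], 0],
  [[0, 0, 0.06], [0.7, 0.83, 0], 0],
  [[0, 0, 0.06], [0.7, 0.83, -0.3], 0],
  [[0, 0, 0.06], [0.7, 0.83, -0.3], 0],
  [[0, 0, 0.06], [0.6, 0.83, 0], 0],
  [[0, 0, 0], [0, 0, 0], 0],
  [[0, 0, 0], [0, 0, 0], 0],
  [[0, 0, 0], [0, 0, 0], 0],
])

```text
time_s: 37.7
tcp_pos: [0.7639, 0.1321, 0.3645]
ee_rot: [-180.0, -0.1, 174.5]
wrist_force: [-0.5, 0.2, -0.2]
grip_width: 0.0851
```

```bash
python3 tr.py w_c1
```

```text
[0.76402272 0.13183274 0.36486484] [-1.79975002e+02 -5.47344152e-02  1.74446309e+02]
cov 8079 ctr 674.2 133.2 size 120.2x64.1 yaw -5.4
hnd 986 ctr 674.7 133.0 size 59.6x11.5 yaw -5.8
```

>>> send_rows([
  [[0, 0, 0], [-0.75, 0.01, -0.3], 120],
  [[0, 0, 0], [-0.75, 0.01, -0.3], 120],
  [[0, 0, 0], [-0.75, 0.01, -0.3], 120],
  [[0, 0, 0], [-0.73, 0.01, -0.3], 120],
  [[0, 0, 0], [0, 0, -0.9], 120],
  [[0, 0, 0], [0, 0, -0.9], 120],
  [[0, 0, 0], [0, 0, -0.9], 120],
  [[0, 0, 0], [0, 0, -0.9], 120],
  [[0, 0, 0], [0, 0, -0.87], 120],
  [[0, 0, 0], [0, 0, 0], 120],
  [[0, 0, 0], [0, 0, 0], 120],
])

```text
time_s: 38.85
tcp_pos: [0.6751, 0.1334, 0.1955]
ee_rot: [-180.0, -0.0, 174.4]
wrist_force: [-0.1, -0.5, 1.5]
grip_width: 0.0449
```

>>> send_rows([
  [[0, 0, 0], [0, 0, 0], 255],
  [[0, 0, 0], [0, 0, 0], 255],
  [[0, 0, 0], [0, 0, 0], 255],
  [[0, 0, 0], [0, 0, 0], 255],
  [[0, 0, 0], [0, 0, 0], 255],
  [[0, 0, 0], [0, 0, 0], 255],
  [[0, 0, 0], [0, 0, 0.6], 255],
  [[0, 0, 0], [0, 0, 1], 255],
  [[0, 0, 0], [0, 0, 1], 255],
  [[0, 0, 0], [0, 0, 1], 255],
  [[0, 0, 0], [0, 0, 0.7], 255],
])

```text
time_s: 39.95
tcp_pos: [0.6755, 0.134, 0.3279]
ee_rot: [180.0, 0.2, 174.5]
wrist_force: [0.6, -1.1, -2.7]
grip_width: 0.0107
```

>>> send_rows([
  [[0, 0, -0.06], [-0.65, -0.83, 0], 255],
  [[0, 0, -0.06], [-0.65, -0.83, 0], 255],
  [[0, 0, -0.06], [-0.65, -0.83, 0], 255],
  [[0, 0, -0.06], [-0.65, -0.83, 0], 255],
  [[0, 0, -0.06], [-0.65, -0.83, 0], 255],
  [[0, 0, -0.06], [-0.65, -0.83, 0], 255],
  [[0, 0, -0.06], [-0.65, -0.83, 0], 255],
  [[0, 0, -0.06], [-0.65, -0.83, 0], 255],
  [[0, 0, 0], [0, 0, 0], 255],
  [[0, 0, 0], [0, 0, 0], 255],
  [[0, 0, 0], [0, 0, 0], 255],
])

```text
time_s: 41.05
tcp_pos: [0.5198, -0.065, 0.3249]
ee_rot: [180.0, 0.1, 171.6]
wrist_force: [0.7, -0.1, -1.6]
grip_width: 0.0099
```

```bash
sed 's/Q\[...,2\]+147)<5/Q[...,2]+177)<9/; s/&(hsv\[...,1\]>60)//' held.py > heldc.py; python3 heldc.py w_h3; cat >> /dev/null; python3 - <<'E'
import cv2; cv2.imwrite('pics/v13.png',cv2.imread('pics/w_h3.png'))
E
```

```text
[ 0.51982439 -0.06477244  0.32460203] [1.79997179e+02 6.21397189e-02 1.71641531e+02] 0.010594097201462755
rim tool frame 16466 [[-53.4, -31.1, -179.5], [61.0, 31.5, -176.1]]
15 40 5862 [ 2.860e+01  1.000e-01 -1.777e+02]
40 62 6446 [  51.     0.2 -178. ]
end edge [(-25, np.float64(61.4), np.float64(-177.6)), (-20, np.float64(61.4), np.float64(-177.6)), (-15, np.float64(61.4), np.float64(-177.6)), (-10, np.float64(61.4), np.float64(-178.0)), (-5, np.float64(61.4), np.float64(-178.2)), (0, np.float64(61.4), np.float64(-178.2)), (5, np.float64(61.4), np.float64(-178.1)), (10, np.float64(61.3), np.float64(-178.0)), (15, np.float64(61.3), np.float64(-177.7)), (20, np.float64(61.3), np.float64(-177.7)), (25, np.float64(61.3), np.float64(-177.7))]
```

View pics/v13.png

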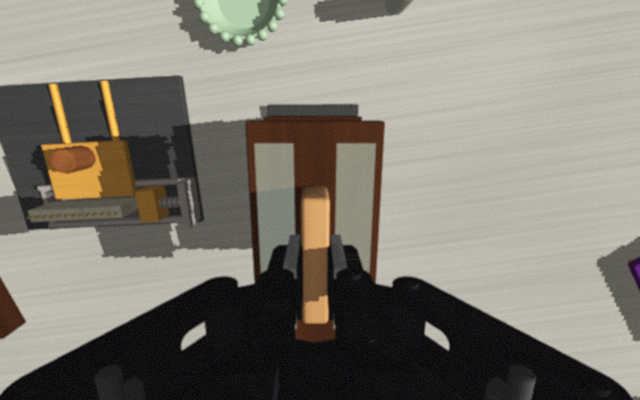

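>>> send_rows([
  [[0, 0, 0], [-0.043, -0.05, 0], 255],
  [[0, 0, 0], [0, 0, -0.5], 255],
  [[0, 0, 0], [0, 0, -0.5], 255],
  [[0, 0, 0], [0, 0, -0.35], 255],
  [[0, 0, 0], [0, 0, 0], 255],
  [[0, 0, 0], [0, 0, 0], 255],
  [[0, 0, 0], [0, 0, 0], 255],
])

```text
time_s: 41.8
tcp_pos: [0.5183, -0.0667, 0.284]
ee_rot: [-180.0, 0.0, 171.6]
wrist_force: [-0.5, 0.1, -1.3]
grip_width: 0.0106
```

```bash
python3 heldc.py w_h4 | head -2
```

```text
[ 0.51826687 -0.06673147  0.28408682] [-1.79998823e+02  5.41818633e-02  1.71611318e+02] 0.010664993564549512
rim tool frame 16489 [[-53.4, -31.0, -179.8], [61.1, 31.7, -176.3]]
```

>>> send_rows([
  [[0, 0, 0], [0, 0.01, -0.1], 255],
  [[0, 0, 0], [0, 0, -0.1], 255],
  [[0, 0, 0], [0, 0, -0.1], 255],
  [[0, 0, 0], [0, 0, -0.07], 255],
  [[0, 0, 0], [0, 0, 0], 255],
  [[0, 0, 0], [0, 0, 0], 255],
])

```text
time_s: 42.45
tcp_pos: [0.518, -0.0664, 0.2723]
ee_rot: [-180.0, -0.0, 171.6]
wrist_force: [0.6, 0.2, -1.1]
grip_width: 0.0106
```

>>> send_rows([
  [[0, 0, 0], [0, 0, -0.07], 255],
  [[0, 0, 0], [0, 0, -0.07], 255],
  [[0, 0, 0], [0, 0, -0.05], 255],
  [[0, 0, 0], [0, 0, 0], 255],
  [[0, 0, 0], [0, 0, 0], 255],
])

```text
time_s: 42.95
tcp_pos: [0.518, -0.0665, 0.2688]
ee_rot: [-180.0, 0.1, 171.6]
wrist_force: [-13.9, 0.3, 50.6]
grip_width: 0.0104
```

Seated with 50 N measured; back off slightly, release, rise and inspect.

>>> send_rows([
  [[0, 0, 0], [0, 0, 0.06], 255],
  [[0, 0, 0], [0, 0, 0], 150],
  [[0, 0, 0], [0, 0, 0], 150],
  [[0, 0, 0], [0, 0, 0], 150],
  [[0, 0, 0], [0, 0, 0], 150],
  [[0, 0, 0], [0, 0, 0.5], 150],
  [[0, 0, 0], [0, 0, 1], 150],
  [[0, 0, 0], [0, 0, 1], 150],
  [[0, 0, 0], [1, 0, 1], 0],
  [[0, 0, 0], [1, 0, 0.5], 0],
  [[0, 0, 0], [1, 0, 0], 0],
  [[0, 0, 0], [0, 0, 0], 0],
])

```text
time_s: 44.15
tcp_pos: [0.611, -0.0665, 0.389]
ee_rot: [180.0, 0.2, 171.6]
wrist_force: [-0.2, -0.6, -0.3]
grip_width: 0.0854
```

>>> send_rows([
  [[0, 0, 0], [0, 0, 0], 0],
  [[0, 0, 0], [0, 0, 0], 0],
])

```text
time_s: 44.35
tcp_pos: [0.6072, -0.0664, 0.3879]
ee_rot: [-180.0, -0.1, 171.6]
wrist_force: [0.5, 0.2, 0.2]
grip_width: 0.0852
```

```bash
python3 st.py w_s3 .090; python3 - <<'E'
from h import *
p,d,c=load('w_s3'); q,_,_=snap('scene','scene1'); W=cloud(c,d); z=W[...,2]
P=blob(W,(d>0)&(abs(z-.114)<.003),.5174,-.066,.05); print('handle',len(P),rect(P),P[:,2].mean())
a=cv2.resize(q[130:350,120:440],(640,440)); cv2.imwrite('pics/v14.png',a)
for f in('top0',):pass
E
```

```text
[ 0.60717902 -0.0664089   0.3880447 ] [-1.79999729e+02 -7.75102670e-02  1.71603319e+02]
stack 11082 ctr 517.4 -66.0 size 117.7x64.2 yaw -8.5
plane: slope/mm x,y; z at ctr mm [1.00000e-03 4.00000e-04 9.08599e+01]
handle 1437 ctr 516.3 -65.8 size 59.7x12.0 yaw -8.3 0.11431263055406064
```

View pics/v14.png

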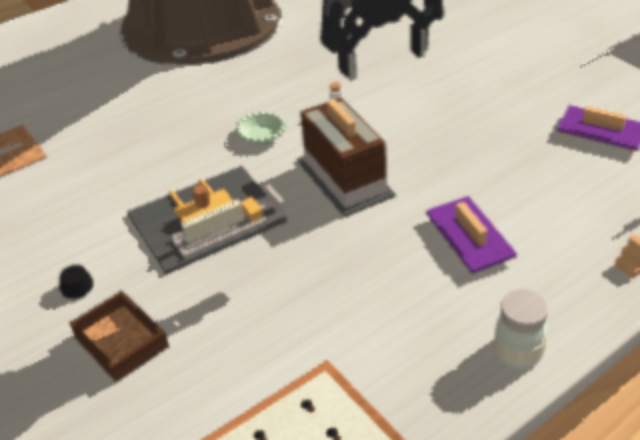

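```bash
python3 - <<'E'
from ck import *
p,d,c,W,Q=ck('w_fin',.016); z=W[...,2]; hsv=cv2.cvtColor(p,cv2.COLOR_BGR2HSV); br=(hsv[...,0]>14)&(hsv[...,0]<23)&(hsv[...,1]>140)
m=(d>0)&br&(abs(z-.024)<.002)&(Q[...,0]<0)&(Q[...,0]>-.11)&(abs(Q[...,1])<.05); R=Q[m]*1e3
print('rail',len(R),np.percentile(R,[.5,99.5],0) if len(R) else '')
arm.sign_off()
E
```

```text
[ 0.60736327 -0.06645343  0.38838882] [ 0.5  0.4 -0.6] 0.08522008358442663
foll 519 [-13.58039173  41.25798802] [14.26131067 58.43198164]
foot 1172 [[-16.7, -54.5], [16.9, 58.1]] z vs y [9.90000e-03 1.63552e+01]
rail 3007 [[-56.78959466 -33.5548983 ]
 [ -9.03804342  37.14585165]]
the job is handed in; nothing more can be done
```

The mounting station is ready and I handed the job in at about 44 s of the 210 s allowed.

- **Magazine:** I drew the rail to its stop, pushed the follower back with the strip and dropped the strip behind the lip. I then slid the rail shut until it met its stop.
- **Stack:** Two pinned-corner trays were on the desk. I stacked both on the feeder base and put the glazed cover on top.

My last checks:

| Check | Measured | Expected |
|---|---|---|
| Rail edge from channel axis | 9.0 mm | 9 mm (shut) |
| Follower pushed back | about 18.5 mm | about 18 mm (strip loaded) |
| First tray rim height | 56.4 mm | 56 mm |
| Second tray rim height | 82.5 mm | 82 mm |
| Cover board top height | 90.9 mm | 90 mm |
| Cover handle top height | 114.3 mm | 114 mm |

The heights I measured in the pictures run about 0.3 to 0.9 mm high throughout, including on the bare feeder, and the stack is level. The strip's web was level when I measured it just before shutting the rail.

- **Seating force:** The wrist force reached about 50 N as the cover seated, well under the 120 N wrist limit.
- **Left alone:** I did not touch the plain box, the purple look-alikes or anything else on the desk, and the final picture shows no sign that they moved. I also left the two brown pieces in the drawer: they are out of reach, and I judged from the overhead view that they are not trays, without a close look.

No check failed, nothing was knocked aside, and the grip did not slip.

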